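# Build up a disc-spring pack on its stand and latch the bar over it

## Task

Make up the spring pack on the stand: lift the latch bar out of its keeper and swing it clear of the arbor, then thread every conical washer lying on the bench onto the arbor in one alternating stack, the bottom one dome up, the next dome down, the next dome up and so on to the last. Then swing the bar back over the pack, lift it over the keeper's lip and let it drop fully into the notch, and leave the other things on the bench where they are.

Things in the scene. Friction and masses are not known exactly. Their poses are not given: they have to be found in the camera images.
- stand: a grey steel stand bolted to the bench: base plate 216 x 90 x 16 mm, in its middle an upright arbor 22 mm in diameter whose tapered tip ends 74 mm above the bench. Origin on the arbor's axis at bench level; its x runs along the base from the keeper (a post at -70 mm, 107 mm high) to the pivot post of the latch bar (at +72 mm), z up
- arbor_seat (a point): the point on the arbor's axis at the top face of the base plate, 16 mm above the bench, where the bottom washer rests; axes as the stand. The arbor stands 58 mm above it, its top 8 mm tapered to 12 mm across. In an alternating stack each washer adds just under 10 mm (9.7)
- keeper_notch (a point): the middle of the keeper's notch floor, 77 mm above the bench: the notch is 16 mm wide and open upwards; on its +y side (stand axes) a lip 12 mm high, on its -y side a stop 30 mm high. The keeper is 16 mm thick along x
- latch_swing (a joint): swing of the latch bar about the pivot post's upright axis, rad: 0 over the arbor and in the notch (as it starts), growing towards the stand's +y side (clockwise seen from above), to 1.9; at 1.57 it points along the stand's +y. Stays where left. The bar is of 12 mm square steel, 196 mm long, 0.28 kg, level, its underside 77 mm above the bench, 3 mm over the arbor's tip
- latch_lift (a joint): tilt of the latch bar about its level pivot pin (on the pivot post's axis, 83 mm above the bench), rad: 0 level, as it lies in the notch, growing as its knob end is raised, to 0.8; it falls by its own weight, to -0.02 outside the keeper. Over 0.085 it clears the lip; the stop beyond the notch reaches to 0.21
- latch_knob (a point): centre of the black ball knob, 26 mm in diameter, standing on the free end of the latch bar on a 10 mm stem: 174 mm from the pivot post's axis, 125 mm above the bench when the bar is level
- washer_a: conical spring washer (disc spring), bare steel: a shallow cone 64 mm across the rim, bore 27, about 5 thick, 10 high, 90 g; all alike. Origin on its axis at mid-height, 5 mm from either face plane; its z axis points out of the domed (narrow) side. Lying dome up its rim is on the bench, the rim's edge 5 mm high; dome down the rim is 5 to 10 mm up. May be absent (None)
- washer_b: conical spring washer (disc spring), bare steel: a shallow cone 64 mm across the rim, bore 27, about 5 thick, 10 high, 90 g; all alike. Origin on its axis at mid-height, 5 mm from either face plane; its z axis points out of the domed (narrow) side. Lying dome up its rim is on the bench, the rim's edge 5 mm high; dome down the rim is 5 to 10 mm up. May be absent (None)
- washer_c: conical spring washer (disc spring), bare steel: a shallow cone 64 mm across the rim, bore 27, about 5 thick, 10 high, 90 g; all alike. Origin on its axis at mid-height, 5 mm from either face plane; its z axis points out of the domed (narrow) side. Lying dome up its rim is on the bench, the rim's edge 5 mm high; dome down the rim is 5 to 10 mm up. May be absent (None)
- washer_d: conical spring washer (disc spring), bare steel: a shallow cone 64 mm across the rim, bore 27, about 5 thick, 10 high, 90 g; all alike. Origin on its axis at mid-height, 5 mm from either face plane; its z axis points out of the domed (narrow) side. Lying dome up its rim is on the bench, the rim's edge 5 mm high; dome down the rim is 5 to 10 mm up. May be absent (None)
- washer_e: conical spring washer (disc spring), bare steel: a shallow cone 64 mm across the rim, bore 27, about 5 thick, 10 high, 90 g; all alike. Origin on its axis at mid-height, 5 mm from either face plane; its z axis points out of the domed (narrow) side. Lying dome up its rim is on the bench, the rim's edge 5 mm high; dome down the rim is 5 to 10 mm up. May be absent (None)
- vee_block: a steel vee block, 50 x 45 mm, 42 mm high; origin at the centre of its underside; not part of the job
Things that resemble listed ones, but are neither listed nor needed, are in the scene too. What is shaped like the washer_b but orange or purple is not meant.

How it is judged:
By the outcome, as a careful person would: the job done as asked, in the order asked, and still so for the second after the job is handed in, with the robot touching nothing.
Of washer_a, washer_b, washer_c only 2 to 3 are there at a start; the rules pass over those that are not, and their reading is None.
At some moment in a run one of washer_a, washer_b, washer_c, washer_d, washer_e may be knocked a few centimetres aside while the robot is not near it.
It also fails if it takes over 200 s, if anything falls off the work surface, if the arm or the gripper's body presses on something with over 40 N, if the wrist force passes 120 N, or if a joint passes its speed limit or range.

## Robot

A 6-joint arm with a two-finger parallel gripper is mounted at the origin on the work surface. World frame = base frame: x ahead of the robot, y to its left, z up, the work surface at z = 0. Lengths are in m, angles in rad, forces in N, time in s.
With the tool pointing down it reaches from about 0.225 to 0.875 m from the base axis. Payload 3.4 kg.
Tool frame: the origin (TCP) lies between the finger pads; the fingertips stand 11 mm ahead of it and the grasp point (between the pads) lies 8 mm behind it (tips_ahead is the distance from the TCP to the fingertips, in m); z points along the fingers, x is the direction in which the jaws open and shut, and the axes are right-handed (so a half turn about z gives the same grasp; the last joint's range is limited). The gripper opens to 85 mm and grips with 20 to 120 N. Pads are 22 mm wide; open, the fingers measure 114 mm over their backs; the gripper's body (76 mm by 85 mm) begins 54 mm behind the grasp point. The pads swing forward as they close: fully open they stand 13 mm farther back than shut.
Start: joints at [-1.351, 0.276, 1.505, -0, 1.361, -0.121], TCP at [0.192, -0.542, 0.242] pointing down, gripper open.
Joint ranges: [-2.89, 2.89], [-0.75, 2.08], [0.22, 2.7], [-1.18, 4.32], [0.11, 2.71], [-2.7, 2.7]. Speed limits (rad/s): [2.57, 2.57, 3.14, 3.14, 3.14, 3.14].

## Interface

Orientations are given as a unit quaternion [w, x, y, z].
In Python, from rig import get_state, get_image, sign_off, masks_of, tips_ahead gives the robot as it stands.
- The arm moves only by the tool play_rows, never from a script. Its argument "series" is a list of rows, each an object of numbers: "fingers": the closure, from -1 (fully open) to 1 (shut); "dx", "dy", "dz": the shift along the world's x, y, z in mm; "turn": the turn about the world's z in rad. A call has 1 to 20 rows; each row shifts and turns the pose as measured when the row begins; what a row does not reach is not made up. A row lasts 1/12 s, in which the tool goes at most 41.7 mm and 7.16 degrees, less where a joint would pass 70% of its speed; a pose out of reach is approached as far as the arm can. A call with a gripper value outside its range is refused whole. The fingers move at their own pace and stop on an object; "squeeze" is the grip in N (left out, the last holds). Time passes only in rows, so rows that do not move let the fingers close. It gives the time, the measured TCP pose, the force and the opening at its end, in the units of the state.
- get_state(): the state, without advancing time (a new reading comes with each control period).
- get_image(name): name is "scene" or "side" or "wrist"; returns a dict with "pixels" (400x640x3 uint8, red, green, blue), "vfov" (degrees; the focal length in pixels is half the picture's height over the tangent of half this angle, whatever the lens; pixels are square), "cx", "cy" (the principal point, pixels), "rvec" (rotation vector, rad) and "tvec" (3), from world to camera coordinates, as OpenCV has them; the wrist camera has in their place "hand_eye" (4x4, takes a point from camera to tool coordinates, whose origin is the TCP and whose axes are the tool frame's). Camera axes: x right, y down, z forward; pixel columns grow to the right and rows downward; lengths in m; the calibration is good to about 2 mm. A picture is of the moment at which its call begins: read the wrist's pose just before it. There is no depth.
- sign_off(): hands the job in, once; it reports no verdict.
Trained networks look in a picture, given as the dict that the camera call returned (one of the last four; its "shot" number tells which), for a name from the list of things; names that differ only in an ending like _2 or _b are one class to them, and where a whole thing is asked for, a point or a joint stands for the part that bears it (a point fixed in the world has none). Each returns a list of dicts, best first, with "p" (0 to 1); they miss things now and then, are a little off and sometimes report something else, mostly with a low value. They report only what shows in the picture. A call takes as long as a camera call. They do not tell look-alikes from the thing itself.
- masks_of(picture, label): "region" (400x640 bool, what is visible of it) and "xy" ([column, row] in pixels, amid what is visible of it).
The state is a dict: "clock": time; "qpos": joint angles; "qd": joint speeds; "effort": joint torques, N m; "position": TCP position; "ee_rot": TCP orientation; "contact_force": force on the tool from outside, world axes, zero at the start; "moment": the same for the moment, N m; "width": finger opening in m.
Only numpy, scipy, OpenCV 4.12 (cv2) and the standard library are available. Lean on these libraries where they do the work, as an engineer would, in place of code of your own. Each camera call takes 0.05 s, during which the arm holds its last target. There are 200 camera calls.

## Working session

There is one attempt and no reset: what is moved stays moved. The work goes in short steps, Python scripts to look and compute and a tool call to move; the robot and the scene stay as the last step left them, time stands still between calls to the robot, and variables do not carry over. Pictures are saved under pics/ and viewed, about 12 in all and at most 16, crops included, and the job is handed in when it is done.

Besides the shell and the picture viewer there is one more tool, called after "Emit:" as name([rows], argument=value, ...), one row to a line, values as JSON. play_rows: Moves the arm, as the interface text tells. Its arguments: {"type":"object","properties":{"series":{"type":"array"},"squeeze":{"type":"number"}},"required":["series"]}

```bash
ls; mkdir -p pics
cat > h.py <<'E'
import numpy as np, cv2
from scipy.spatial.transform import Rotation as R
from rig import *
def save(im,name,crop=None,scale=1):
    p=im["pixels"][...,::-1]
    if crop: x0,y0,x1,y1=crop; p=p[y0:y1,x0:x1]
    cv2.imwrite("pics/"+name,cv2.resize(p,None,fx=scale,fy=scale,interpolation=cv2.INTER_CUBIC))
def cam(im,st=None):
    f=200/np.tan(np.radians(im["vfov"])/2); K=np.array([[f,0,im["cx"]],[0,f,im["cy"]],[0,0,1]])
    if "rvec" in im:
        Rm=cv2.Rodrigues(np.array(im["rvec"],float))[0]; t=np.array(im["tvec"],float)
    else:
        q=st["ee_rot"]; Rt=R.from_quat([q[1],q[2],q[3],q[0]]).as_matrix()
        H=np.array(im["hand_eye"]); Rc=Rt@H[:3,:3]; c=Rt@H[:3,3]+np.array(st["position"])
        Rm=Rc.T; t=-Rm@c
    return K,Rm,t
def toplane(im,uv,z,st=None):
    K,Rm,t=cam(im,st); d=Rm.T@np.linalg.inv(K)@np.array([uv[0],uv[1],1.]); c=-Rm.T@t
    return c+d*(z-c[2])/d[2]
def proj(im,P,st=None):
    K,Rm,t=cam(im,st); q=(Rm@np.atleast_2d(P).T).T+t; q=q@K.T; return q[:,:2]/q[:,2:]
E
python3 - <<'E'
from h import *
s=get_state(); print(s, tips_ahead)
for n in ("scene","side","wrist"):
    im=get_image(n); save(im,n+"0.png",scale=1.25); print(n,im["vfov"],[k for k in im])
    for m in masks_of(im,"washer_a"):
        print(" w",round(m["p"],2),m["xy"],m["region"].sum(),toplane(im,m["xy"],0.005,s).round(3))
    for l in ("latch_knob","keeper_notch","vee_block","stand"):
      for m in masks_of(im,l): print(l,round(m["p"],2),m["xy"],m["region"].sum())
E
```

```text
pics
{'clock': 0.0, 'qpos': array([-1.35101031e+00,  2.76634735e-01,  1.50615497e+00,  2.57714589e-05,
        1.36067931e+00, -1.21010783e-01]), 'qd': array([ 0.00061892,  0.00083411,  0.0003249 , -0.00115611, -0.00026975,
        0.00023719]), 'effort': array([-8.88516497e-04, -4.16780126e+01, -2.45808023e+01, -2.24753830e-04,
        1.09856244e-02, -1.82790836e-05]), 'position': array([ 0.19207312, -0.54143333,  0.24140832]), 'ee_rot': array([-6.39170719e-04,  8.16771668e-01, -5.76960278e-01, -6.86873629e-04]), 'contact_force': array([0.94023858, 0.33345356, 0.1254922 ]), 'moment': array([ 0.01124855, -0.01316434, -0.03223843]), 'width': 0.08558385240516767} 0.011
scene 44.99755613936259 ['pixels', 'vfov', 'cx', 'cy', 'rvec', 'tvec', 'shot']
 w 0.78 [249.1, 223.1] 295 [ 0.593 -0.342  0.005]
 w 0.59 [340.6, 199.4] 217 [ 0.457 -0.124  0.005]
 w 0.57 [224.8, 179.0] 220 [ 0.443 -0.458  0.005]
 w 0.56 [259.0, 179.5] 247 [ 0.425 -0.363  0.005]
 w 0.54 [292.8, 218.3] 301 [ 0.553 -0.235  0.005]
keeper_notch 0.81 [419.4, 230.6] 2869
vee_block 0.98 [295.9, 188.7] 432
vee_block 0.63 [417.8, 228.9] 2954
stand 0.67 [418.9, 227.0] 2840
side 46.93628321387954 ['pixels', 'vfov', 'cx', 'cy', 'rvec', 'tvec', 'shot']
 w 0.78 [275.5, 159.1] 229 [ 0.722 -0.42   0.005]
 w 0.68 [378.9, 186.0] 293 [ 0.454 -0.367  0.005]
 w 0.64 [318.4, 216.8] 371 [ 0.577 -0.242  0.005]
 w 0.63 [364.6, 269.2] 467 [ 0.458 -0.116  0.005]
 w 0.6 [317.3, 187.5] 246 [ 0.597 -0.335  0.005]
 w 0.48 [386.7, 164.6] 267 [ 0.442 -0.449  0.005]
latch_knob 0.96 [321.7, 341.5] 1279
keeper_notch 0.56 [305.7, 355.5] 7087
keeper_notch 0.28 [383.4, 185.7] 319
vee_block 0.85 [371.5, 217.6] 592
stand 0.77 [305.0, 351.5] 6905
wrist 59.76538789598117 ['pixels', 'vfov', 'cx', 'cy', 'hand_eye', 'shot']
```

View pics/scene0.png

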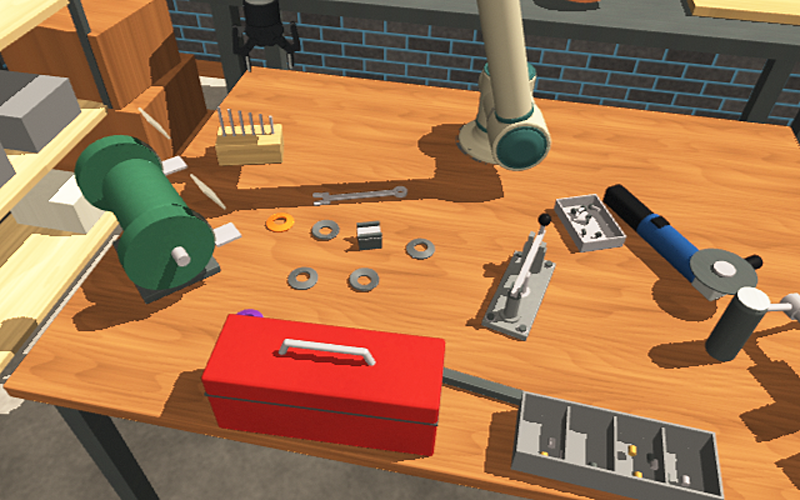

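View pics/side0.png

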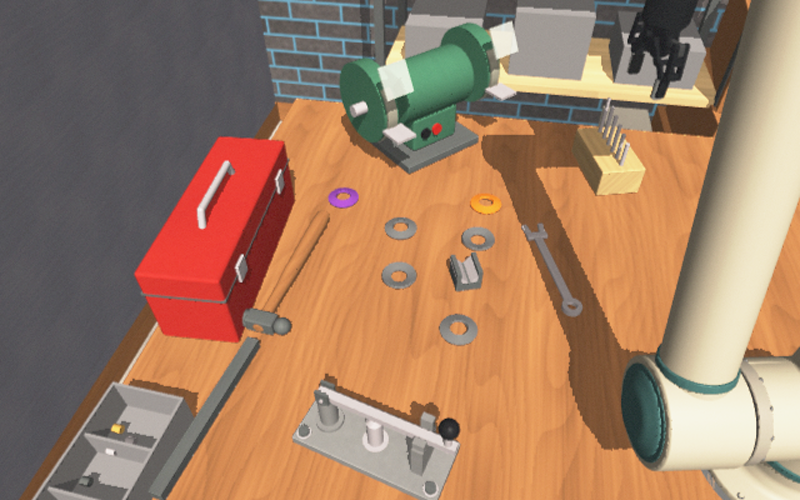

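The scene shows four grey washers (scene picture at 800 px: (303,278), (364,280), (325,230), (420,248)). The look-alikes are the orange one at (280,222), the purple one at (249,315) and the grinder discs. The stand is at (518,290), with its knob toward the robot at (544,220). Next I'll localise the stand and look closer with the wrist camera.

Run:
```python
from h import *
a=get_image("scene"); b=get_image("side"); s=get_state()
P=[]
for uva,uvb,n in [((543.5/1.25,219.5/1.25),(449.5/1.25,429/1.25),"knob")]:
    Ms=[]
    for im in (a,b):
        K,Rm,t=cam(im); Ms.append(K@np.c_[Rm,t])
    X=cv2.triangulatePoints(Ms[0],Ms[1],np.array(uva,float),np.array(uvb,float)); print(n,(X[:3]/X[3]).ravel().round(4))
for uv in [(484,322),(527,336),(554,263)]: print(toplane(a,np.array(uv)/1.25,0.016).round(3))
for uv in [(293,436),(440,497),(460,447),(320,392)]: print(toplane(b,np.array(uv)/1.25,0.016).round(3))
w=get_image("wrist"); print(np.array(w["hand_eye"]).round(3), w["cx"],w["cy"])
```

```text
knob [0.4455 0.1077 0.1232]
[0.642 0.018 0.016]
[0.659 0.1   0.016]
[0.452 0.148 0.016]
[0.659 0.102 0.016]
[0.448 0.147 0.016]
[0.43  0.075 0.016]
[0.641 0.028 0.016]
[[ 1.    -0.     0.001  0.001]
 [ 0.     0.963  0.269 -0.068]
 [-0.001 -0.269  0.963 -0.132]
 [ 0.     0.     0.     1.   ]] 322.49116585886696 202.10260537947204
```

Emit:
play_rows([
  {"dx":27,"dy":23,"turn":0.1},
  {"dx":27,"dy":23,"turn":0.1},
  {"dx":27,"dy":23,"turn":0.1},
  {"dx":27,"dy":23,"turn":0.1},
  {"dx":27,"dy":23,"turn":0.1},
  {"dx":27,"dy":23,"turn":0.1},
  {"dx":27,"dy":23,"turn":0.1},
  {"dx":27,"dy":23,"turn":0.1},
  {"dx":27,"dy":23,"turn":0.1},
  {"dx":27,"dy":23,"turn":0.1},
  {"dx":27,"dy":23,"turn":0.1},
  {"dx":27,"dy":23,"turn":0.1},
  {"dx":0},
])

```text
invalid input at $.series[0]: expected keys fingers, dx, dy, dz, turn
```

```bash
cat >> h.py <<'E'
def yaw(s):
    q=s["ee_rot"]; m=R.from_quat([q[1],q[2],q[3],q[0]]).as_matrix(); return np.arctan2(m[1,0],m[0,0])
def brief(s): print("t",round(s["clock"],2),"pos",s["position"].round(4),"yaw",round(yaw(s),3),"F",s["contact_force"].round(1),"w",round(s["width"],4),"q",s["qpos"].round(2))
def washers(im,s,z=0.005):
    for m in masks_of(im,"washer_a"):
        c=im["pixels"][m["region"]].mean(0)
        if c.max()-c.min()>60: continue
        ct=max(cv2.findContours(m["region"].astype(np.uint8),0,1)[0],key=len); e=cv2.fitEllipse(ct)
        print(" w",round(m["p"],2),np.round(e[0],1),np.round(e[1],0),toplane(im,e[0],z,s).round(4),c.round())
E
python3 - <<'E'
from h import *
s=get_state(); brief(s); im=get_image("wrist"); save(im,"w1.png",scale=1.25); washers(im,s)
E
```

```text
t 1.05 pos [ 0.1922 -0.542   0.2423] yaw -1.23 F [ 0.1  0.3 -0.1] w 0.0853 q [-1.35  0.28  1.5   0.    1.36 -0.12]
```

View pics/w1.png

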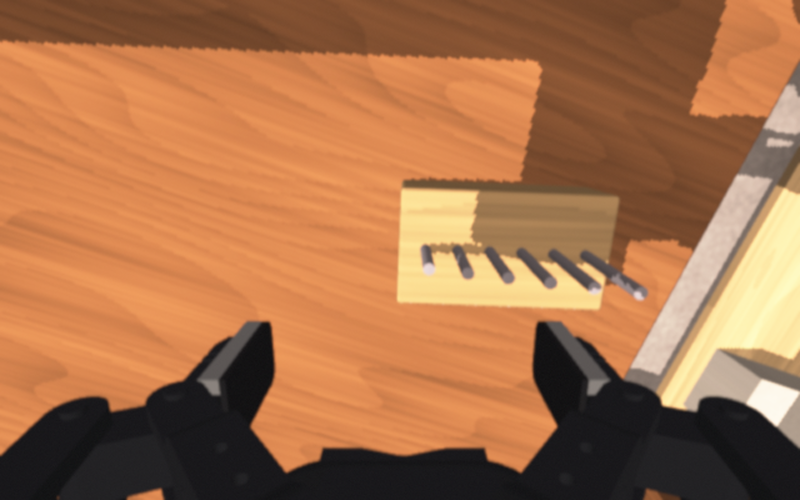

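Emit:
play_rows([
  {"fingers":-1,"dx":27,"dy":23,"dz":4,"turn":0.1},
  {"fingers":-1,"dx":27,"dy":23,"dz":4,"turn":0.1},
  {"fingers":-1,"dx":27,"dy":23,"dz":4,"turn":0.1},
  {"fingers":-1,"dx":27,"dy":23,"dz":4,"turn":0.1},
  {"fingers":-1,"dx":27,"dy":23,"dz":4,"turn":0.1},
  {"fingers":-1,"dx":27,"dy":23,"dz":4,"turn":0.1},
  {"fingers":-1,"dx":27,"dy":23,"dz":4,"turn":0.1},
  {"fingers":-1,"dx":27,"dy":23,"dz":4,"turn":0.1},
  {"fingers":-1,"dx":27,"dy":23,"dz":4,"turn":0.1},
  {"fingers":-1,"dx":27,"dy":23,"dz":4,"turn":0.1},
  {"fingers":-1,"dx":27,"dy":23,"dz":4,"turn":0.1},
  {"fingers":-1,"dx":27,"dy":23,"dz":4,"turn":0.1},
  {"fingers":-1,"dx":0,"dy":0,"dz":0,"turn":0},
])

```text
clock: 2.23
position: [0.5269, -0.2537, 0.2924]
ee_rot: [0.002, 1.0, 0.011, 0.004]
contact_force: [0.1, -0.4, -0.4]
width: 0.0853
```

Run:
```python
from h import *
s=get_state(); brief(s); im=get_image("wrist"); save(im,"w2.png",scale=1.25); washers(im,s)
```

```text
t 2.23 pos [ 0.5269 -0.2537  0.2924] yaw 0.023 F [ 0.1 -0.4 -0.4] w 0.0853 q [-0.57  0.26  1.4   0.    1.47 -0.59]
 w 0.95 [255.4 238.8] [45. 48.] [ 0.4451 -0.356   0.005 ] [144. 131. 127.]
 w 0.73 [360.7 147.4] [51. 52.] [ 0.5747 -0.236   0.005 ] [148. 134. 129.]
 w 0.68 [371.2 244.6] [44. 48.] [ 0.5949 -0.3611  0.005 ] [149. 134. 129.]
 w 0.6 [260.4  55.7] [54. 59.] [ 0.4573 -0.1366  0.005 ] [144. 133. 130.]
```

View pics/w2.png

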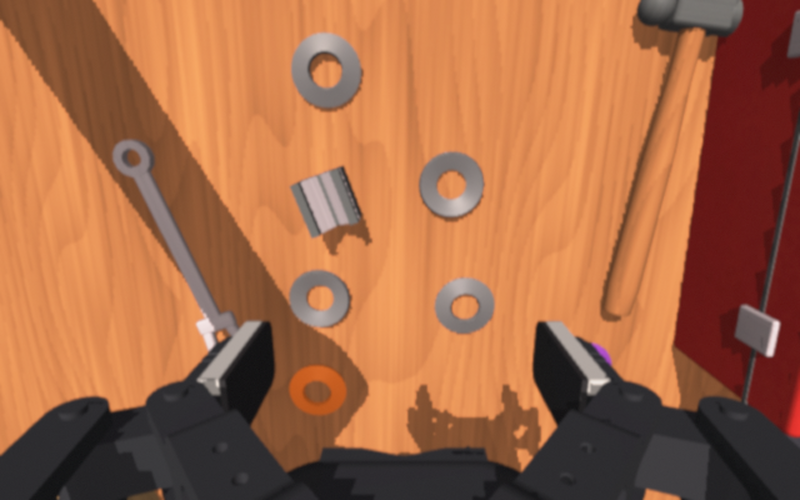

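The wrist view shows four grey washers at (326,71), (451,185), (319,298) and (464,305), with the orange one at (318,390). I'll check them against the fixed cameras and enlarge crops to tell which way each dome faces.

Run:
```python
from h import *
s=get_state()
for n in ("scene","side"):
    im=get_image(n); print(n); washers(im,s)
im=get_image("wrist"); brief(get_state())
p=im["pixels"][...,::-1]
t=[]
for u,v in [(260,56),(361,147),(255,239),(371,244)]:
    c=p[max(v-32,0):v+32,u-32:u+32]; t.append(cv2.resize(c,(300,300),interpolation=cv2.INTER_CUBIC))
im2=get_image("side"); q=im2["pixels"][...,::-1]
cv2.imwrite("pics/domes.png",np.vstack([np.hstack(t[:2]),np.hstack(t[2:])]))
```

```text
scene
 w 0.78 [290.8 222.9] [18. 23.] [ 0.5694 -0.2366  0.005 ] [140. 132. 120.]
 w 0.68 [336.  198.5] [14. 22.] [ 0.4559 -0.1373  0.005 ] [140. 138. 130.]
 w 0.68 [242.1 222.2] [17. 22.] [ 0.5932 -0.3603  0.005 ] [138. 135. 127.]
 w 0.57 [259.9 183.4] [15. 23.] [ 0.4404 -0.3563  0.005 ] [143. 129. 113.]
side
 w 0.82 [366.5 263.5] [24. 29.] [ 0.4559 -0.1313  0.005 ] [146. 140. 134.]
 w 0.6 [318.6 220. ] [20. 27.] [ 0.5743 -0.2321  0.005 ] [145. 138. 131.]
 w 0.54 [382.6 190.9] [18. 25.] [ 0.4433 -0.3514  0.005 ] [144. 138. 131.]
t 2.58 pos [ 0.521  -0.259   0.2916] yaw 0.012 F [-1.4  0.4 -0.1] w 0.0857 q [-0.58  0.26  1.4  -0.    1.47 -0.59]
```

View pics/domes.png

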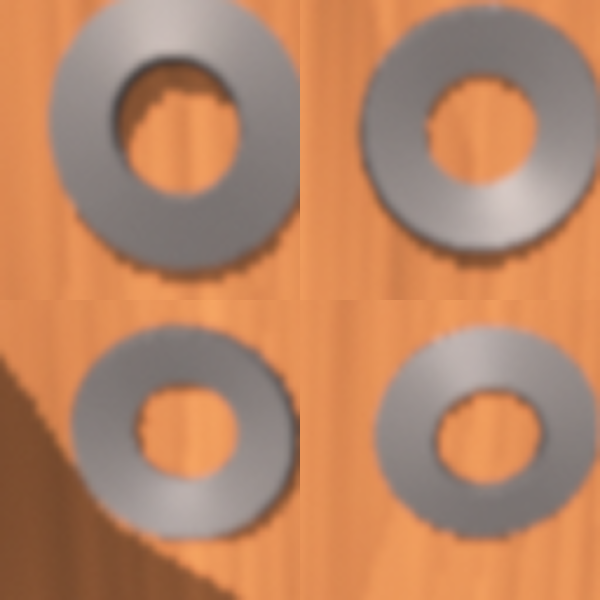

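W1 (0.457,-0.134) and W4 (0.594,-0.361) are highlighted on the light side, so they are dome up. W2 (0.572,-0.235) and W3 (0.444,-0.355) are highlighted on the far side and cast a shadow under the rim, so they are dome down. That makes two of each, so no flipping is needed. Next I'll go to the knob.

Emit:
play_rows([
  {"fingers":-1,"dx":-5.5,"dy":26,"dz":-6,"turn":0.1},
  {"fingers":-1,"dx":-5.5,"dy":26,"dz":-6,"turn":0.1},
  {"fingers":-1,"dx":-5.5,"dy":26,"dz":-6,"turn":0.1},
  {"fingers":-1,"dx":-5.5,"dy":26,"dz":-6,"turn":0.1},
  {"fingers":-1,"dx":-5.5,"dy":26,"dz":-6,"turn":0.1},
  {"fingers":-1,"dx":-5.5,"dy":26,"dz":-6,"turn":0.1},
  {"fingers":-1,"dx":-5.5,"dy":26,"dz":-6,"turn":0.1},
  {"fingers":-1,"dx":-5.5,"dy":26,"dz":-6,"turn":0.1},
  {"fingers":-1,"dx":-5.5,"dy":26,"dz":-6,"turn":0.1},
  {"fingers":-1,"dx":-5.5,"dy":26,"dz":-6,"turn":0.1},
  {"fingers":-1,"dx":-5.5,"dy":26,"dz":-6,"turn":0.1},
  {"fingers":-1,"dx":-5.5,"dy":26,"dz":-6,"turn":0.1},
  {"fingers":-1,"dx":-5.5,"dy":26,"dz":-6,"turn":0.1},
  {"fingers":-1,"dx":-4,"dy":20,"dz":-6,"turn":0},
  {"fingers":-1,"dx":0,"dy":0,"dz":0,"turn":0},
  {"fingers":-1,"dx":0,"dy":0,"dz":0,"turn":0},
])

```text
clock: 3.97
position: [0.4342, 0.0973, 0.2049]
ee_rot: [0.003, 0.783, 0.622, 0.006]
contact_force: [0.6, -0.0, 0.1]
width: 0.0851
```

Run:
```python
from h import *
s=get_state(); brief(s); im=get_image("wrist"); save(im,"w3.png",scale=1.25); print(proj(im,[[.4455,.1085,.1235],[.545,.087,.074]],s)*1.25)
for l in ("latch_knob","stand"):
  for m in masks_of(im,l): print(l,m["p"],m["xy"],m["region"].sum(),toplane(im,m["xy"],.125,s))
```

```text
t 3.97 pos [0.4342 0.0973 0.2049] yaw 1.342 F [ 0.6 -0.   0.1] w 0.0851 q [ 0.06  0.1   1.83  0.    1.2  -1.28]
[[430.13128823 281.53469056]
 [425.21636061 394.9610715 ]]
latch_knob 0.92 [339.6, 254.9] 3181 [0.46464147 0.10125016 0.125     ]
latch_knob 0.3 [334.3, 266.3] 15874 [0.47193914 0.09603562 0.125     ]
stand 0.95 [334.8, 268.0] 15751 [0.47323809 0.09608897 0.125     ]
```

View pics/w3.png

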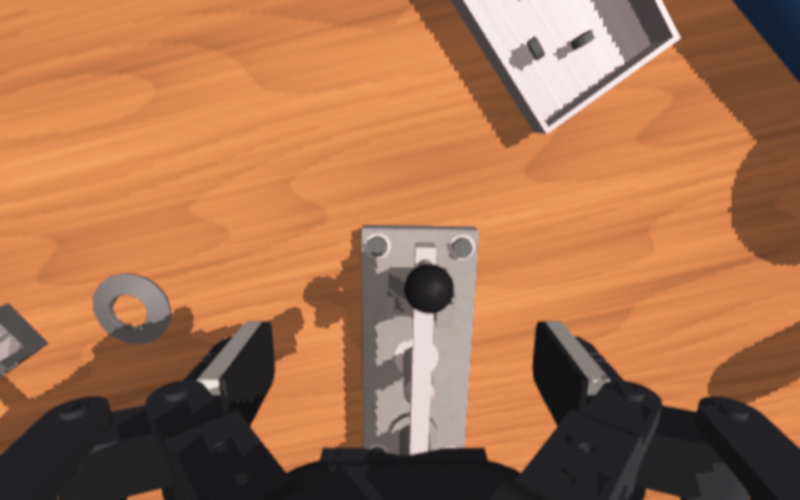

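The wrist picture shows the knob at (429,288) and the keeper-end corners of the base at (362,227) and (478,228). The stand's pose estimate holds.

Run:
```python
from h import *
s=get_state(); brief(s); im=get_image("wrist")
print("knob",toplane(im,np.array((429,288))/1.25,.1245,s))
for u in [(362,229),(478,230),(362,445),(464,445)]: print(toplane(im,np.array(u)/1.25,.016,s).round(4))
```

```text
t 4.12 pos [0.4349 0.0965 0.2052] yaw 1.34 F [-0.1 -1.3  0.4] w 0.0853 q [ 0.06  0.1   1.83  0.    1.2  -1.28]
knob [0.4493611  0.10631127 0.1245    ]
[0.4335 0.065  0.016 ]
[0.4545 0.1502 0.016 ]
[0.6223 0.0154 0.016 ]
[0.6433 0.1028 0.016 ]
```

Emit:
play_rows([
  {"fingers":-1,"dx":7,"dy":5,"dz":-15,"turn":0},
  {"fingers":-1,"dx":6,"dy":5,"dz":-20,"turn":0},
  {"fingers":-1,"dx":0,"dy":0,"dz":-20,"turn":0},
  {"fingers":-1,"dx":0,"dy":0,"dz":-20,"turn":0},
  {"fingers":-1,"dx":0,"dy":0,"dz":-12,"turn":0},
  {"fingers":-1,"dx":0,"dy":0,"dz":0,"turn":0},
  {"fingers":1,"dx":0,"dy":0,"dz":0,"turn":0},
  {"fingers":1,"dx":0,"dy":0,"dz":0,"turn":0},
  {"fingers":1,"dx":0,"dy":0,"dz":0,"turn":0},
  {"fingers":1,"dx":0,"dy":0,"dz":0,"turn":0},
  {"fingers":1,"dx":0,"dy":0,"dz":0,"turn":0},
  {"fingers":1,"dx":0,"dy":0,"dz":0,"turn":0},
  {"fingers":1,"dx":0,"dy":0,"dz":0,"turn":0},
  {"fingers":1,"dx":0,"dy":0,"dz":0,"turn":0},
], squeeze=40)

```text
clock: 5.33
position: [0.459, 0.1028, 0.124]
ee_rot: [0.006, 0.79, 0.613, 0.018]
contact_force: [0.5, 0.4, -1.8]
width: 0.0226
```

Run:
```python
from h import *
s=get_state(); brief(s); im=get_image("wrist"); save(im,"w4.png"); im=get_image("side"); 
save(im,"s4.png",(210,260,410,400),3)
a=cv2.imread("pics/w4.png"); b=cv2.imread("pics/s4.png"); cv2.imwrite("pics/c4.png",np.vstack([cv2.resize(a[120:],(600,263)),cv2.resize(b,(480,336)) if 0 else cv2.copyMakeBorder(cv2.resize(b,(480,336)),0,0,0,120,cv2.BORDER_CONSTANT)]))
```

```text
t 5.33 pos [0.459  0.1028 0.124 ] yaw 1.321 F [ 0.5  0.4 -1.8] w 0.0226 q [ 0.06  0.2   1.93  0.01  0.97 -1.26]
```

View pics/c4.png

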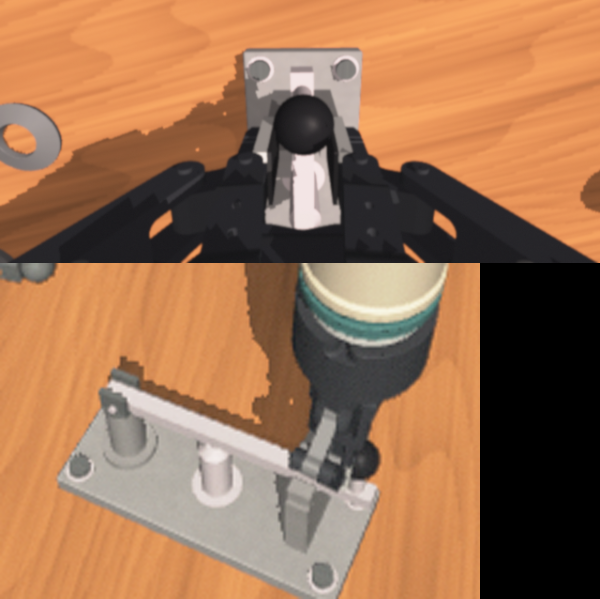

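The side crop shows the pads closed on the ball's pivot-side flank, about 12 mm short of its centre. I'll open, shift along the bar towards the robot, and grip again.

Emit:
play_rows([
  {"fingers":-0.4,"dx":0,"dy":0,"dz":0,"turn":0},
  {"fingers":-0.4,"dx":0,"dy":0,"dz":0,"turn":0},
  {"fingers":-0.4,"dx":0,"dy":0,"dz":0,"turn":0},
  {"fingers":-0.4,"dx":-7,"dy":2,"dz":-3,"turn":0},
  {"fingers":-0.4,"dx":-7,"dy":2,"dz":-3,"turn":0},
  {"fingers":-0.4,"dx":0,"dy":0,"dz":0,"turn":0},
  {"fingers":-0.4,"dx":0,"dy":0,"dz":0,"turn":0},
])

```text
clock: 6.02
position: [0.4437, 0.1064, 0.1177]
ee_rot: [0.007, 0.79, 0.613, 0.018]
contact_force: [0.3, 0.1, -0.2]
width: 0.0598
```

Run:
```python
from h import *
s=get_state(); brief(s); im=get_image("side"); p=im["pixels"].astype(int)
m=(p.max(2)<50); m[:330]=0; m[:, :345]=0; 
for r in masks_of(im,"latch_knob"): print(r["p"],r["xy"],r["region"].sum())
w=get_image("wrist"); 
for r in masks_of(w,"latch_knob"): print(r["p"],r["xy"],r["region"].sum())
```

```text
t 6.02 pos [0.4437 0.1064 0.1177] yaw 1.319 F [ 0.3  0.1 -0.2] w 0.0598 q [ 0.08  0.19  1.97  0.01  0.95 -1.25]
0.83 [299.4, 335.0] 915
0.42 [321.9, 184.0] 293
```

Emit:
play_rows([
  {"fingers":1,"dx":0,"dy":0,"dz":0,"turn":0},
  {"fingers":1,"dx":0,"dy":0,"dz":0,"turn":0},
  {"fingers":1,"dx":0,"dy":0,"dz":0,"turn":0},
  {"fingers":1,"dx":0,"dy":0,"dz":0,"turn":0},
  {"fingers":1,"dx":0,"dy":0,"dz":0,"turn":0},
  {"fingers":1,"dx":0,"dy":0,"dz":0,"turn":0},
], squeeze=30)

```text
clock: 6.72
position: [0.4454, 0.1064, 0.1184]
ee_rot: [0.007, 0.79, 0.612, 0.019]
contact_force: [-0.2, 1.3, 0.2]
width: 0.0243
```

Run:
```python
from h import *
s=get_state(); brief(s); q=s["ee_rot"]; print(R.from_quat([q[1],q[2],q[3],q[0]]).as_matrix().round(3))
```

```text
t 6.72 pos [0.4454 0.1064 0.1184] yaw 1.319 F [-0.2  1.3  0.2] w 0.0243 q [ 0.08  0.19  1.96  0.01  0.95 -1.25]
[[ 0.249  0.968  0.038]
 [ 0.968 -0.25   0.012]
 [ 0.021  0.034 -0.999]]
```

Emit:
play_rows([
  {"fingers":1,"dx":1.5,"dy":-0.4,"dz":5,"turn":0},
  {"fingers":1,"dx":1.5,"dy":-0.4,"dz":5,"turn":0},
  {"fingers":1,"dx":1.5,"dy":-0.4,"dz":5,"turn":0},
  {"fingers":1,"dx":1.5,"dy":-0.4,"dz":5,"turn":0},
  {"fingers":1,"dx":1.5,"dy":-0.4,"dz":5,"turn":0},
  {"fingers":1,"dx":0,"dy":0,"dz":0,"turn":0},
])

```text
clock: 7.22
position: [0.4537, 0.1045, 0.1449]
ee_rot: [0.006, 0.79, 0.612, 0.018]
contact_force: [-0.2, 1.0, -1.7]
width: 0.0237
```

Run:
```python
from h import *
s=get_state(); brief(s); im=get_image("side"); save(im,"s5.png",(210,260,410,400),3)
```

```text
t 7.22 pos [0.4537 0.1045 0.1449] yaw 1.318 F [-0.2  1.  -1.7] w 0.0237 q [ 0.07  0.17  1.91  0.01  1.02 -1.26]
```

View pics/s5.png

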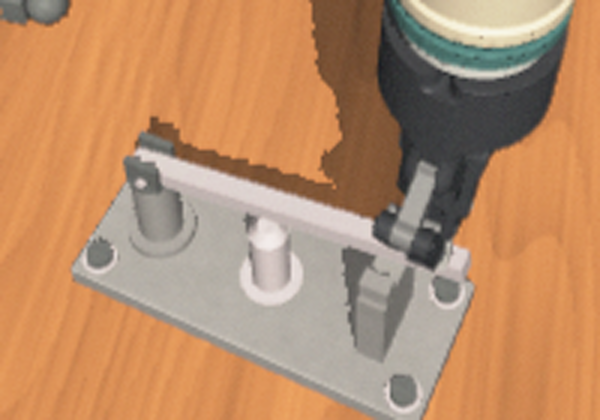

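The bar is out of the notch and raised about 0.15 rad. I'll work out the arc.

```bash
cat > arc.py <<'E'
from h import *
import sys
P=np.array([.618,.0655]); s=get_state(); brief(s)
step,n=float(sys.argv[1]),int(sys.argv[2]); v=s["position"][:2]-P; a=np.arctan2(v[1],v[0]); r=np.hypot(*v); print("ang",a,"r",r,"swing",2.897-a)
rt=float(sys.argv[3]) if len(sys.argv)>3 else r
for i in range(n):
    b=a+step; w=rt*np.array([np.cos(b),np.sin(b)]); print(((w-v)*1000).round(1).tolist()); v=w;a=b
E
python3 arc.py -0.085 10 0.167
```

```text
t 7.27 pos [0.4535 0.1045 0.1446] yaw 1.318 F [ 0.6  0.7 -2.3] w 0.0238 q [ 0.07  0.17  1.91  0.01  1.02 -1.26]
ang 2.9086748824228468 r 0.16905575427797956 swing -0.011674882422846977
[5.9, 13.2]
[5.0, 13.3]
[6.1, 12.8]
[7.2, 12.2]
[8.2, 11.6]
[9.1, 10.8]
[10.0, 10.0]
[10.9, 9.1]
[11.6, 8.2]
[12.2, 7.2]
```

Emit:
play_rows([
  {"fingers":1,"dx":4,"dy":13,"dz":0,"turn":-0.085},
  {"fingers":1,"dx":5,"dy":13,"dz":0,"turn":-0.085},
  {"fingers":1,"dx":6,"dy":13,"dz":0,"turn":-0.085},
  {"fingers":1,"dx":7,"dy":12,"dz":0,"turn":-0.085},
  {"fingers":1,"dx":8,"dy":12,"dz":0,"turn":-0.085},
  {"fingers":1,"dx":9,"dy":11,"dz":0,"turn":-0.085},
  {"fingers":1,"dx":10,"dy":10,"dz":0,"turn":-0.085},
  {"fingers":1,"dx":11,"dy":9,"dz":0,"turn":-0.085},
])

```text
clock: 7.93
position: [0.5131, 0.1983, 0.1441]
ee_rot: [0.014, 0.954, 0.299, 0.014]
contact_force: [0.6, 0.3, -2.8]
width: 0.0241
```

```bash
python3 arc.py -0.085 12 0.167
```

```text
t 7.93 pos [0.5131 0.1983 0.1441] yaw 0.609 F [ 0.6  0.3 -2.8] w 0.0241 q [ 0.26  0.3   1.73 -0.03  1.08 -0.34]
ang 2.239342491229294 r 0.16927381057969684 swing 0.657657508770706
[12.9, 6.5]
[12.2, 7.3]
[12.7, 6.2]
[13.2, 5.1]
[13.6, 4.0]
[13.9, 2.8]
[14.1, 1.6]
[14.2, 0.4]
[14.2, -0.8]
[14.1, -2.0]
[13.8, -3.2]
[13.5, -4.3]
```

Emit:
play_rows([
  {"fingers":1,"dx":11.5,"dy":8,"dz":0,"turn":-0.085},
  {"fingers":1,"dx":12,"dy":7,"dz":0,"turn":-0.085},
  {"fingers":1,"dx":12.5,"dy":6,"dz":0,"turn":-0.085},
  {"fingers":1,"dx":13,"dy":5,"dz":0,"turn":-0.085},
  {"fingers":1,"dx":13.5,"dy":4,"dz":0,"turn":-0.085},
  {"fingers":1,"dx":14,"dy":3,"dz":0,"turn":-0.085},
  {"fingers":1,"dx":14,"dy":1.5,"dz":0,"turn":-0.085},
  {"fingers":1,"dx":14,"dy":0.5,"dz":0,"turn":-0.085},
  {"fingers":1,"dx":14,"dy":-1,"dz":0,"turn":-0.085},
  {"fingers":1,"dx":14,"dy":-2,"dz":0,"turn":-0.085},
])

```text
clock: 8.77
position: [0.6528, 0.2316, 0.1405]
ee_rot: [0.023, 0.99, -0.136, 0.007]
contact_force: [1.0, -1.9, -2.1]
width: 0.0241
```

```bash
python3 arc.py -0.085 4 0.167
```

```text
t 8.77 pos [0.6528 0.2316 0.1405] yaw -0.272 F [ 1.  -1.9 -2.1] w 0.0241 q [ 0.26  0.52  1.37 -0.05  1.26  0.55]
ang 1.3641760314960771 r 0.16966089814151647 swing 1.5328239685039227
[13.2, -6.1]
[13.4, -4.7]
[13.0, -5.8]
[12.4, -6.9]
```

Emit:
play_rows([
  {"fingers":1,"dx":13.5,"dy":-4,"dz":0,"turn":-0.08},
  {"fingers":1,"dx":13,"dy":-5,"dz":0,"turn":-0.08},
  {"fingers":1,"dx":0.5,"dy":1.5,"dz":-5,"turn":0},
  {"fingers":1,"dx":0.5,"dy":1.5,"dz":-5,"turn":0},
  {"fingers":1,"dx":0.5,"dy":1.5,"dz":-5,"turn":0},
  {"fingers":1,"dx":0.5,"dy":1.5,"dz":-5,"turn":0},
  {"fingers":1,"dx":0,"dy":0,"dz":-4,"turn":0},
  {"fingers":1,"dx":0,"dy":0,"dz":0,"turn":0},
  {"fingers":-1,"dx":0,"dy":0,"dz":0,"turn":0},
  {"fingers":-1,"dx":0,"dy":0,"dz":0,"turn":0},
  {"fingers":-1,"dx":0,"dy":0,"dz":0,"turn":0},
  {"fingers":-1,"dx":0,"dy":0,"dz":0,"turn":0},
  {"fingers":-1,"dx":0,"dy":0,"dz":15,"turn":0},
  {"fingers":-1,"dx":0,"dy":0,"dz":30,"turn":0},
  {"fingers":-1,"dx":0,"dy":0,"dz":30,"turn":0},
  {"fingers":-1,"dx":0,"dy":0,"dz":0,"turn":0},
])

```text
clock: 10.1
position: [0.6788, 0.2287, 0.1884]
ee_rot: [0.026, 0.976, -0.215, 0.001]
contact_force: [1.7, 1.1, 0.8]
width: 0.0853
```

Run:
```python
from h import *
s=get_state(); brief(s); q=s["ee_rot"]; print(R.from_quat([q[1],q[2],q[3],q[0]]).as_matrix().round(3))
im=get_image("scene"); washers(im,s); save(im,"s6.png",(150,130,480,300),2.4)
```

```text
t 10.1 pos [0.6788 0.2287 0.1884] yaw -0.433 F [1.7 1.1 0.8] w 0.0853 q [ 0.25  0.53  1.23 -0.05  1.4   0.69]
[[ 0.908 -0.419 -0.009]
 [-0.419 -0.906 -0.051]
 [ 0.013  0.05  -0.999]]
 w 0.79 [241.8 222.6] [18. 24.] [ 0.5947 -0.3607  0.005 ] [143. 132. 118.]
 w 0.72 [290.  222.9] [17. 23.] [ 0.5699 -0.2385  0.005 ] [71. 68. 62.]
 w 0.48 [335.9 198.5] [16. 23.] [ 0.4556 -0.1375  0.005 ] [124. 118. 109.]
```

View pics/s6.png

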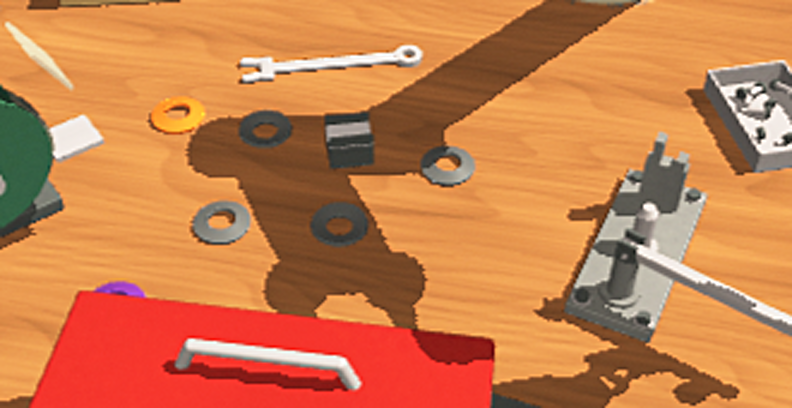

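The bar now points clear of the arbor (seen at (715,290)) and the keeper's notch is empty. Next I'll fetch the first dome-up washer, W1.

Emit:
play_rows([
  {"fingers":-1,"dx":-15,"dy":-24,"dz":0,"turn":-0.09},
  {"fingers":-1,"dx":-15,"dy":-24,"dz":0,"turn":-0.09},
  {"fingers":-1,"dx":-15,"dy":-24,"dz":0,"turn":-0.09},
  {"fingers":-1,"dx":-15,"dy":-24,"dz":0,"turn":-0.09},
  {"fingers":-1,"dx":-15,"dy":-24,"dz":0,"turn":-0.09},
  {"fingers":-1,"dx":-15,"dy":-24,"dz":0,"turn":-0.09},
  {"fingers":-1,"dx":-15,"dy":-24,"dz":0,"turn":-0.09},
  {"fingers":-1,"dx":-15,"dy":-24,"dz":0,"turn":-0.09},
  {"fingers":-1,"dx":-15,"dy":-24,"dz":0,"turn":-0.09},
  {"fingers":-1,"dx":-15,"dy":-24,"dz":0,"turn":-0.09},
  {"fingers":-1,"dx":-15,"dy":-24,"dz":0,"turn":-0.09},
  {"fingers":-1,"dx":-15,"dy":-24,"dz":0,"turn":-0.09},
  {"fingers":-1,"dx":-15,"dy":-24,"dz":0,"turn":-0.09},
  {"fingers":-1,"dx":-12,"dy":-24,"dz":0,"turn":-0.09},
  {"fingers":-1,"dx":-10,"dy":-20,"dz":-10,"turn":-0.09},
  {"fingers":-1,"dx":0,"dy":0,"dz":0,"turn":0},
  {"fingers":-1,"dx":0,"dy":0,"dz":0,"turn":0},
])

```text
clock: 11.62
position: [0.4308, -0.1385, 0.1507]
ee_rot: [-0.025, -0.602, 0.797, 0.037]
contact_force: [0.1, 0.1, 0.1]
width: 0.0853
```

```bash
cat > look.py <<'E'
from h import *
import sys
s=get_state(); brief(s); im=get_image("wrist"); washers(im,s); save(im,sys.argv[1],scale=1.25)
print("tcp ground",proj(im,[[*s["position"][:2],0.005]],s)*1.25)
E
python3 look.py w7.png
```

```text
t 11.62 pos [ 0.4308 -0.1385  0.1507] yaw -1.849 F [0.1 0.1 0.1] w 0.0853 q [-0.46  0.21  1.84 -0.01  1.18  1.4 ]
 w 0.93 [600.7  80. ] [76. 98.] [ 0.4454 -0.3553  0.005 ] [114. 106. 103.]
 w 0.86 [311.  144.4] [77. 79.] [ 0.4581 -0.1375  0.005 ] [143. 132. 129.]
tcp ground [[402.28175304 220.34337645]]
```

View pics/w7.png

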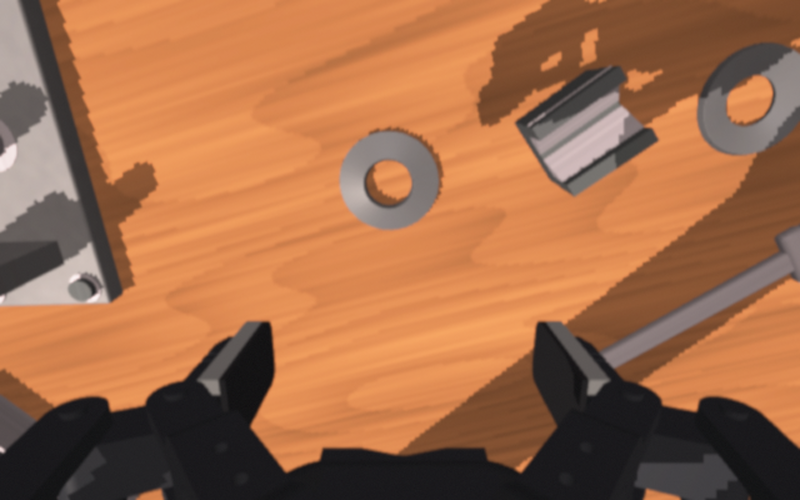

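Washer W1 at (390,180) is dome up: it's lit on the light side and shows no shadow under its rim. I'll descend over it.

Emit:
play_rows([
  {"fingers":-0.7,"dx":9,"dy":0,"dz":-20,"turn":0},
  {"fingers":-0.7,"dx":9,"dy":0,"dz":-20,"turn":0},
  {"fingers":-0.7,"dx":6,"dy":0,"dz":-20,"turn":0},
  {"fingers":-0.7,"dx":2,"dy":0,"dz":-20,"turn":0},
  {"fingers":-0.7,"dx":0,"dy":0,"dz":-15,"turn":0},
  {"fingers":-0.7,"dx":0,"dy":0,"dz":-8,"turn":0},
  {"fingers":-0.7,"dx":0,"dy":0,"dz":0,"turn":0},
  {"fingers":-0.7,"dx":0,"dy":0,"dz":0,"turn":0},
])

```text
clock: 12.38
position: [0.4642, -0.1303, 0.0447]
ee_rot: [-0.023, -0.61, 0.792, 0.035]
contact_force: [0.5, -0.2, 0.1]
width: 0.0728
```

```bash
python3 look.py w8.png; python3 -c "import rig;print(rig.tips_ahead)"
```

```text
t 12.38 pos [ 0.4642 -0.1303  0.0447] yaw -1.83 F [ 0.5 -0.2  0.1] w 0.0728 q [-0.41  0.38  1.92 -0.01  0.93  1.42]
 w 0.97 [496.7   5.9] [15. 86.] [ 0.5473 -0.2286  0.005 ] [112.  99.  94.]
 w 0.65 [336.5 239.7] [105. 117.] [ 0.4588 -0.1374  0.005 ] [149. 139. 135.]
tcp ground [[401.14794611 292.40636336]]
0.011
```

View pics/w8.png

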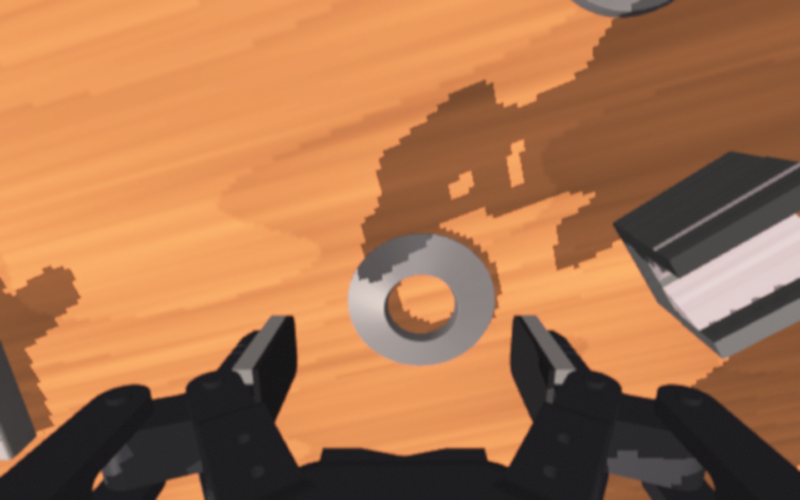

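The washer sits at (422,300), between but slightly ahead of the fingers, and the tips are about level with the TCP at this opening. I'll centre on it and go down until contact.

Emit:
play_rows([
  {"fingers":-0.7,"dx":-3,"dy":-4,"dz":-10,"turn":0},
  {"fingers":-0.7,"dx":-2,"dy":-3,"dz":-10,"turn":0},
  {"fingers":-0.7,"dx":0,"dy":0,"dz":-8,"turn":0},
  {"fingers":-0.7,"dx":0,"dy":0,"dz":0,"turn":0},
  {"fingers":-0.7,"dx":0,"dy":0,"dz":0,"turn":0},
])

```text
clock: 12.9
position: [0.4632, -0.139, 0.0213]
ee_rot: [-0.02, -0.61, 0.792, 0.029]
contact_force: [1.0, -0.1, 0.1]
width: 0.0728
```

Emit:
play_rows([
  {"fingers":-0.7,"dx":-3,"dy":1,"dz":-5,"turn":0},
  {"fingers":-0.7,"dx":-1,"dy":0,"dz":-5,"turn":0},
  {"fingers":-0.7,"dx":0,"dy":0,"dz":-3,"turn":0},
  {"fingers":-0.7,"dx":0,"dy":0,"dz":0,"turn":0},
])

```text
clock: 13.23
position: [0.4601, -0.1382, 0.0089]
ee_rot: [-0.019, -0.61, 0.792, 0.027]
contact_force: [-1.5, -0.8, -0.6]
width: 0.0726
```

Emit:
play_rows([
  {"fingers":-0.7,"dx":-1,"dy":0,"dz":-3,"turn":0},
  {"fingers":-0.7,"dx":0,"dy":0,"dz":0,"turn":0},
  {"fingers":1,"dx":0,"dy":0,"dz":0,"turn":0},
  {"fingers":1,"dx":0,"dy":0,"dz":0,"turn":0},
  {"fingers":1,"dx":0,"dy":0,"dz":0,"turn":0},
], squeeze=40)

```text
clock: 13.65
position: [0.4592, -0.1381, 0.0071]
ee_rot: [-0.019, -0.61, 0.792, 0.027]
contact_force: [-0.0, 0.5, -1.4]
width: 0.0601
```

Run:
```python
from h import *
brief(get_state())
```

```text
t 13.65 pos [ 0.4592 -0.1381  0.0071] yaw -1.828 F [-0.   0.5 -1.4] w 0.0601 q [-0.43  0.42  1.98 -0.01  0.81  1.4 ]
```

Emit:
play_rows([
  {"fingers":1,"dx":0,"dy":0,"dz":0,"turn":0},
  {"fingers":1,"dx":0,"dy":0,"dz":0,"turn":0},
])

```text
clock: 13.82
position: [0.4595, -0.1382, 0.0073]
ee_rot: [-0.019, -0.61, 0.792, 0.027]
contact_force: [0.3, -0.0, -0.8]
width: 0.0602
```

Emit:
play_rows([
  {"fingers":1,"dx":0,"dy":0,"dz":5,"turn":0},
  {"fingers":1,"dx":0,"dy":0,"dz":20,"turn":0},
  {"fingers":1,"dx":0,"dy":0,"dz":30,"turn":0},
  {"fingers":1,"dx":0,"dy":0,"dz":30,"turn":0},
  {"fingers":1,"dx":0,"dy":0,"dz":30,"turn":0},
  {"fingers":1,"dx":0,"dy":0,"dz":0,"turn":0},
])

```text
clock: 14.32
position: [0.4565, -0.1369, 0.1252]
ee_rot: [-0.021, -0.61, 0.792, 0.031]
contact_force: [0.5, 0.1, -0.3]
width: 0.0602
```

```bash
python3 look.py w9.png
```

```text
t 14.32 pos [ 0.4565 -0.1369  0.1252] yaw -1.829 F [ 0.5  0.1 -0.3] w 0.0602 q [-0.43  0.27  1.84 -0.01  1.11  1.4 ]
 w 0.91 [425.6  11. ] [27. 89.] [ 0.5528 -0.2299  0.005 ] [142. 131. 128.]
 w 0.68 [323.  273.3] [129. 144.] [ 0.3862 -0.1194  0.005 ] [126. 116. 113.]
 w 0.56 [616.6 130. ] [60. 90.] [ 0.4455 -0.347   0.005 ] [133. 123. 119.]
tcp ground [[402.19810139 235.4094209 ]]
```

View pics/w9.png

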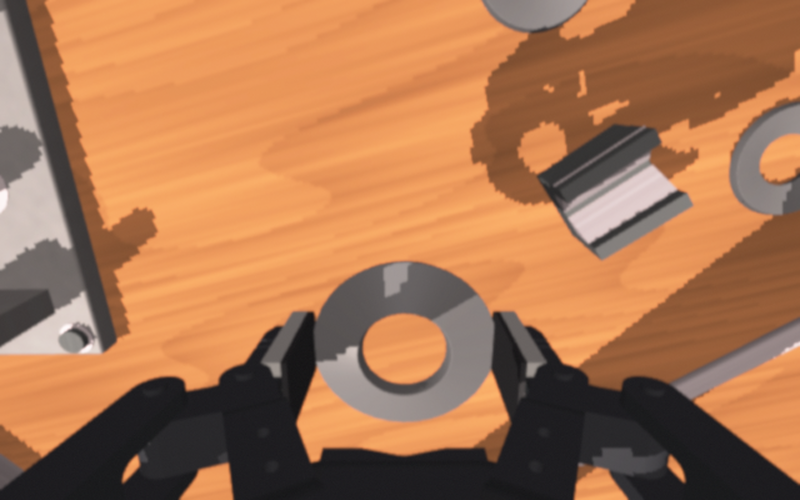

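The washer is gripped across its rim, level and dome up, centred at (404,341). I'll refine the arbor position and the washer's offset in the hand.

Run:
```python
from h import *
a=get_image("scene"); b=get_image("side"); w=get_image("wrist"); s=get_state(); brief(s)
print(toplane(a,(420.8,218.3),.074), toplane(b,(299.7,335),.074))
Ms=[]
for im in (a,b):
    K,Rm,t=cam(im); Ms.append(K@np.c_[Rm,t])
X=cv2.triangulatePoints(Ms[0],Ms[1],np.array((420.8,218.3)),np.array((299.7,335))); print((X[:3]/X[3]).ravel())
for m in masks_of(w,"washer_a"):
    if m["region"].sum()>8000 or 290<m["xy"][0]<360: 
        e=cv2.fitEllipse(max(cv2.findContours(m["region"].astype(np.uint8),0,1)[0],key=len)); print(e[0],toplane(w,e[0],s["position"][2]-.003,s)-s["position"])
save(b,"s10.png",(210,280,390,400),4)
```

```text
t 14.57 pos [ 0.4522 -0.1351  0.1189] yaw -1.829 F [-0.1 -0.3 -0.8] w 0.0605 q [-0.43  0.27  1.85 -0.01  1.11  1.4 ]
[0.55169337 0.08440124 0.074     ] [0.54441571 0.08635202 0.074     ]
[0.54564513 0.08441541 0.06866274]
```

View pics/s10.png

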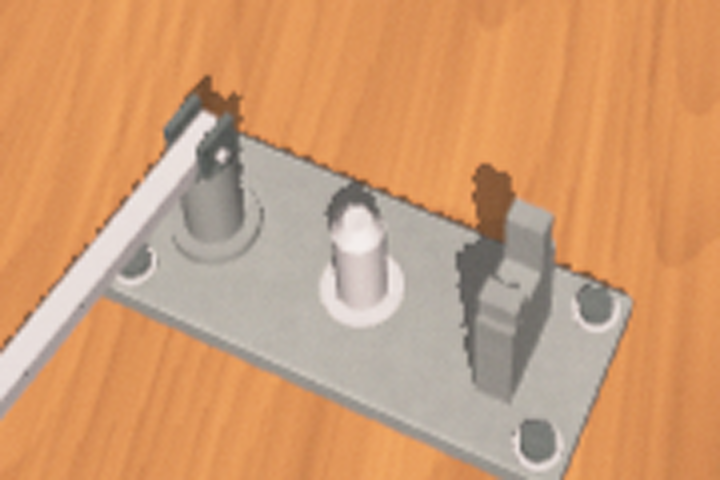

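Emit:
play_rows([
  {"fingers":1,"dx":0,"dy":10,"dz":8,"turn":0},
  {"fingers":1,"dx":9,"dy":21,"dz":5,"turn":0},
  {"fingers":1,"dx":9,"dy":21,"dz":0,"turn":0},
  {"fingers":1,"dx":9,"dy":21,"dz":0,"turn":0},
  {"fingers":1,"dx":9,"dy":21,"dz":0,"turn":0},
  {"fingers":1,"dx":9,"dy":21,"dz":0,"turn":0},
  {"fingers":1,"dx":9,"dy":21,"dz":0,"turn":0},
  {"fingers":1,"dx":9,"dy":21,"dz":0,"turn":0},
  {"fingers":1,"dx":9,"dy":21,"dz":0,"turn":0},
  {"fingers":1,"dx":8,"dy":15,"dz":0,"turn":0},
  {"fingers":1,"dx":5,"dy":6,"dz":0,"turn":0},
  {"fingers":1,"dx":0,"dy":0,"dz":0,"turn":0},
  {"fingers":1,"dx":0,"dy":0,"dz":0,"turn":0},
])

```text
clock: 15.7
position: [0.5316, 0.0819, 0.1255]
ee_rot: [-0.031, -0.609, 0.791, 0.047]
contact_force: [0.4, 0.4, -1.9]
width: 0.0602
```

Run:
```python
from h import *
s=get_state(); brief(s)
```

```text
t 15.7 pos [0.5316 0.0819 0.1255] yaw -1.831 F [ 0.4  0.4 -1.9] w 0.0602 q [-0.    0.36  1.69  0.04  1.2   1.81]
```

```bash
cat >> h.py <<'E'
def tz(s):
    q=s["ee_rot"]; print("toolz",R.from_quat([q[1],q[2],q[3],q[0]]).as_matrix()[:,2].round(3))
E
python3 - <<'E'
from h import *
s=get_state(); tz(s)
for q in ([-0.019, -0.61, 0.792, 0.027],[-0.021, -0.61, 0.792, 0.031],[0.026, 0.976, -0.215, 0.001]): tz({"ee_rot":q})
E
```

```text
toolz [-0.107  0.037 -0.994]
toolz [-0.063  0.02  -0.998]
toolz [-0.071  0.023 -0.997]
toolz [-0.009 -0.051 -0.999]
```

Emit:
play_rows([
  {"fingers":1,"dx":8,"dy":1,"dz":-5,"turn":0},
  {"fingers":1,"dx":6,"dy":1,"dz":-10,"turn":0},
  {"fingers":1,"dx":2,"dy":0,"dz":-10,"turn":0},
  {"fingers":1,"dx":0,"dy":0,"dz":-5,"turn":0},
  {"fingers":1,"dx":0,"dy":0,"dz":0,"turn":0},
  {"fingers":1,"dx":0,"dy":0,"dz":0,"turn":0},
])

```text
clock: 16.2
position: [0.547, 0.0801, 0.0908]
ee_rot: [-0.034, -0.607, 0.793, 0.048]
contact_force: [-0.3, -0.6, -1.1]
width: 0.0604
```

Run:
```python
from h import *
s=get_state(); brief(s); tz(s); im=get_image("side"); save(im,"s11.png",(210,240,390,400),4)
im=get_image("scene"); 
a=cv2.imread("pics/s11.png"); b=cv2.resize(im["pixels"][150:280,370:470,::-1],None,fx=4,fy=4,interpolation=cv2.INTER_CUBIC)
a=cv2.resize(a,(450,400)); b=cv2.resize(b,(308,400)); cv2.imwrite("pics/c11.png",np.hstack([a,b]))
```

```text
t 16.2 pos [0.547  0.0801 0.0908] yaw -1.835 F [-0.3 -0.6 -1.1] w 0.0604 q [-0.    0.42  1.69  0.04  1.14  1.81]
toolz [-0.112  0.036 -0.993]
```

View pics/c11.png

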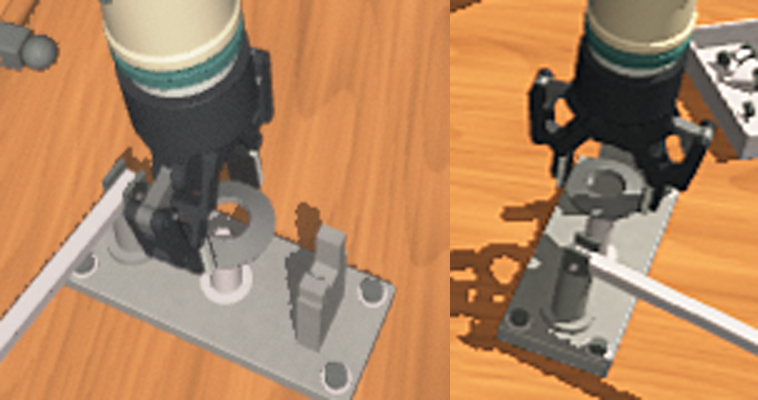

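Both views show the washer held over the arbor, and the side view shows it shifted somewhat toward the keeper. I'll compute the offset.

Run:
```python
from h import *
a=get_image("scene"); b=get_image("side"); w=get_image("wrist"); s=get_state(); brief(s)
for n,im in (("scene",a),("side",b)):
  for m in masks_of(im,"washer_a"):
    e=cv2.fitEllipse(max(cv2.findContours(m["region"].astype(np.uint8),0,1)[0],key=len)); print(n,m["p"],np.round(e[0],1),np.round(e[1],1),e[2],toplane(im,e[0],.088).round(4), proj(im,[[*s["position"][:2],.088]]),proj(im,[[.5475,.0845,.074]]))
ua=np.array((370+(600-450)/308*100,150+187/400*130)); ub=np.array((210+235/450*180,240+222/400*160)); print(ua,ub)
print(toplane(a,ua,.088),toplane(b,ub,.088))
Ms=[]
for im in (a,b):
    K,Rm,t=cam(im); Ms.append(K@np.c_[Rm,t]); print(-Rm.T@t)
X=cv2.triangulatePoints(Ms[0],Ms[1],ua,ub); print((X[:3]/X[3]).ravel())
for m in masks_of(w,"washer_a"):
    e=cv2.fitEllipse(max(cv2.findContours(m["region"].astype(np.uint8),0,1)[0],key=len)); print(m["p"],e,toplane(w,e[0],s["position"][2]-.003,s)-s["position"])
```

```text
t 16.45 pos [0.5477 0.0806 0.0921] yaw -1.835 F [-0.4 -0.2 -0.6] w 0.0603 q [-0.    0.42  1.69  0.04  1.14  1.81]
scene 0.7 [259.7 183.3] [15.  21.6] 87.07862091064453 [ 0.5266 -0.3265  0.088 ] [[420.25353135 212.87549573]] [[420.91261297 217.0819113 ]]
scene 0.69 [419.8 211.2] [19.6 24.7] 102.46751403808594 [0.5421 0.0792 0.088 ] [[420.25353135 212.87549573]] [[420.91261297 217.0819113 ]]
scene 0.52 [290.8 222.8] [18.  22.6] 90.83767700195312 [ 0.6442 -0.2171  0.088 ] [[420.25353135 212.87549573]] [[420.91261297 217.0819113 ]]
scene 0.49 [223.5 177.8] [15.9 21.7] 82.3926773071289 [ 0.5257 -0.4233  0.088 ] [[420.25353135 212.87549573]] [[420.91261297 217.0819113 ]]
side 0.94 [306.  329.2] [25.8 34.5] 3.1635916233062744 [0.5344 0.0819 0.088 ] [[298.19426295 327.13821245]] [[298.0979379  333.66803694]]
side 0.88 [320.4 182.5] [17.5 25.2] 90.9842300415039 [ 0.576  -0.2649  0.088 ] [[298.19426295 327.13821245]] [[298.0979379  333.66803694]]
side 0.86 [318.8 220.3] [20.4 28.5] 88.9990463256836 [ 0.5588 -0.1561  0.088 ] [[298.19426295 327.13821245]] [[298.0979379  333.66803694]]
side 0.73 [388.3 162.8] [16.2 23.9] 94.74983215332031 [ 0.4387 -0.356   0.088 ] [[298.19426295 327.13821245]] [[298.0979379  333.66803694]]
side 0.72 [382.9 190.9] [18.1 25.2] 95.73915100097656 [ 0.4422 -0.2627  0.088 ] [[298.19426295 327.13821245]] [[298.0979379  333.66803694]]
side 0.26 [214.4 359.2] [ 27.7 117.2] 42.13857650756836 [0.6621 0.1578 0.088 ] [[298.19426295 327.13821245]] [[298.0979379  333.66803694]]
[418.7012987 210.775    ] [304.  328.8]
[0.54125109 0.07662476 0.088     ] [0.53780585 0.08181531 0.088     ]
[ 1.39517801 -0.02031686  0.92020485]
[0.43887875 0.44945812 0.75602769]
[0.53787145 0.07807382 0.08364072]
0.97 ((322.9201354980469, 273.1708679199219), (128.42660522460938, 144.13226318359375), 89.78390502929688) [-0.00133129 -0.00088184 -0.003     ]
```

Emit:
play_rows([
  {"fingers":1,"dx":3,"dy":2.5,"dz":0,"turn":0},
  {"fingers":1,"dx":3,"dy":2.5,"dz":0,"turn":0},
  {"fingers":1,"dx":0,"dy":0,"dz":0,"turn":0},
  {"fingers":1,"dx":0,"dy":0,"dz":-5,"turn":0},
  {"fingers":1,"dx":0,"dy":0,"dz":-5,"turn":0},
  {"fingers":1,"dx":0,"dy":0,"dz":-3,"turn":0},
  {"fingers":1,"dx":0,"dy":0,"dz":0,"turn":0},
])

```text
clock: 17.18
position: [0.5548, 0.0868, 0.0786]
ee_rot: [-0.032, -0.608, 0.792, 0.047]
contact_force: [-0.1, 0.2, -1.4]
width: 0.0604
```

Emit:
play_rows([
  {"fingers":1,"dx":-1,"dy":-1,"dz":-4,"turn":0},
  {"fingers":1,"dx":0,"dy":0,"dz":-4,"turn":0},
  {"fingers":1,"dx":0,"dy":0,"dz":0,"turn":0},
])

```text
clock: 17.43
position: [0.5532, 0.0856, 0.0692]
ee_rot: [-0.032, -0.607, 0.792, 0.047]
contact_force: [0.1, 1.3, -1.1]
width: 0.0603
```

Run:
```python
from h import *
b=get_image("side"); s=get_state(); brief(s)
for n,im in (("scene",get_image("scene")),("side",b)):
  for m in masks_of(im,"washer_a"):
    if m["xy"][0]<290 or m["xy"][1]<205 or m["xy"][0]<300 and n=="scene": continue
    e=cv2.fitEllipse(max(cv2.findContours(m["region"].astype(np.uint8),0,1)[0],key=len)); print(n,m["p"],np.round(e[0],1),np.round(e[1],1),e[2],toplane(im,e[0],s["position"][2]-.003).round(4))
```

```text
t 17.48 pos [0.5532 0.0856 0.0694] yaw -1.834 F [ 0.7 -0.3 -1. ] w 0.0604 q [0.01 0.45 1.71 0.04 1.09 1.82]
scene 0.53 [453.4 247.7] [23.6 90.7] 111.62687683105469 [0.6233 0.1633 0.0664]
scene 0.52 [420.5 219. ] [18.4 24.7] 105.2406997680664 [0.5468 0.0846 0.0664]
side 0.64 [318.8 220. ] [20.7 27.3] 90.02861785888672 [ 0.5629 -0.1764  0.0664]
```

Emit:
play_rows([
  {"fingers":1,"dx":0,"dy":0,"dz":-6,"turn":0},
  {"fingers":1,"dx":0,"dy":0,"dz":-6,"turn":0},
  {"fingers":1,"dx":0,"dy":0,"dz":0,"turn":0},
])

```text
clock: 17.88
position: [0.5532, 0.0849, 0.0601]
ee_rot: [-0.032, -0.608, 0.792, 0.046]
contact_force: [-0.0, -0.1, -2.1]
width: 0.0598
```

Emit:
play_rows([
  {"fingers":1,"dx":0,"dy":0,"dz":-6,"turn":0},
  {"fingers":1,"dx":0,"dy":0,"dz":-6,"turn":0},
  {"fingers":1,"dx":0,"dy":0,"dz":-6,"turn":0},
  {"fingers":1,"dx":0,"dy":0,"dz":-6,"turn":0},
  {"fingers":1,"dx":0,"dy":0,"dz":0,"turn":0},
])

```text
clock: 18.3
position: [0.5528, 0.0849, 0.0337]
ee_rot: [-0.032, -0.608, 0.792, 0.046]
contact_force: [-0.2, -0.4, -0.6]
width: 0.0597
```

Emit:
play_rows([
  {"fingers":1,"dx":0,"dy":0,"dz":-5,"turn":0},
  {"fingers":1,"dx":0,"dy":0,"dz":0,"turn":0},
  {"fingers":-0.8,"dx":0,"dy":0,"dz":0,"turn":0},
  {"fingers":-0.8,"dx":0,"dy":0,"dz":0,"turn":0},
  {"fingers":-0.8,"dx":0,"dy":0,"dz":0,"turn":0},
  {"fingers":-0.8,"dx":0,"dy":0,"dz":10,"turn":0},
  {"fingers":-0.8,"dx":0,"dy":0,"dz":25,"turn":0},
  {"fingers":-0.8,"dx":0,"dy":0,"dz":30,"turn":0},
  {"fingers":-0.8,"dx":0,"dy":0,"dz":30,"turn":0},
  {"fingers":-0.8,"dx":0,"dy":0,"dz":20,"turn":0},
  {"fingers":-0.8,"dx":0,"dy":0,"dz":0,"turn":0},
])

```text
clock: 19.22
position: [0.5533, 0.0855, 0.1507]
ee_rot: [-0.031, -0.608, 0.792, 0.046]
contact_force: [0.3, -0.3, 0.9]
width: 0.0767
```

```bash
cat > chk.py <<'E'
from h import *
s=get_state(); brief(s); tz(s)
for n in ("scene","side"):
  im=get_image(n)
  for m in masks_of(im,"washer_a"):
    c=im["pixels"][m["region"]].mean(0)
    if c.max()-c.min()>60 or m["region"].sum()>1200: continue
    e=cv2.fitEllipse(max(cv2.findContours(m["region"].astype(np.uint8),0,1)[0],key=len)); P=toplane(im,e[0],.005)
    print(n,round(m["p"],2),np.round(e[0],1),np.round(e[1],0),P.round(4),toplane(im,e[0],.021).round(4) if P[1]>0 else "")
E
python3 chk.py
```

```text
t 19.22 pos [0.5533 0.0855 0.1507] yaw -1.833 F [ 0.3 -0.3  0.9] w 0.0767 q [0.01 0.37 1.61 0.04 1.27 1.83]
toolz [-0.105  0.035 -0.994]
scene 0.8 [259.9 183.2] [14. 20.] [ 0.4395 -0.3563  0.005 ] 
scene 0.79 [241.7 222.2] [17. 23.] [ 0.5936 -0.3613  0.005 ] 
scene 0.76 [290.8 223. ] [18. 23.] [ 0.5698 -0.2366  0.005 ] 
scene 0.55 [425.6 230.8] [ 6. 10.] [0.5251 0.1068 0.005 ] [0.5403 0.1046 0.021 ]
side 0.94 [298.7 352.4] [31. 33.] [0.5496 0.0824 0.005 ] [0.5473 0.0902 0.021 ]
side 0.8 [319.8 182.5] [17. 24.] [ 0.5944 -0.3533  0.005 ] 
side 0.77 [382.3 191. ] [18. 26.] [ 0.4439 -0.3509  0.005 ] 
side 0.57 [318.9 220.2] [19. 25.] [ 0.5736 -0.2317  0.005 ]
```

Washer 1 is on the arbor; the side mask puts it at (0.547, 0.090). Next is W2, dome down.

Emit:
play_rows([
  {"fingers":-0.7,"dx":1,"dy":-15,"dz":0,"turn":0},
  {"fingers":-0.7,"dx":1.5,"dy":-21,"dz":0,"turn":0},
  {"fingers":-0.7,"dx":1.5,"dy":-21,"dz":0,"turn":0},
  {"fingers":-0.7,"dx":1.5,"dy":-21,"dz":0,"turn":0},
  {"fingers":-0.7,"dx":1.5,"dy":-21,"dz":0,"turn":0},
  {"fingers":-0.7,"dx":1.5,"dy":-21,"dz":0,"turn":0},
  {"fingers":-0.7,"dx":1.5,"dy":-21,"dz":0,"turn":0},
  {"fingers":-0.7,"dx":1.5,"dy":-21,"dz":0,"turn":0},
  {"fingers":-0.7,"dx":1.5,"dy":-21,"dz":-5,"turn":0},
  {"fingers":-0.7,"dx":1.5,"dy":-21,"dz":-5,"turn":0},
  {"fingers":-0.7,"dx":1.5,"dy":-21,"dz":-5,"turn":0},
  {"fingers":-0.7,"dx":1.5,"dy":-21,"dz":-5,"turn":0},
  {"fingers":-0.7,"dx":1,"dy":-21,"dz":-5,"turn":0},
  {"fingers":-0.7,"dx":1,"dy":-15,"dz":-5,"turn":0},
  {"fingers":-0.7,"dx":0,"dy":-8,"dz":0,"turn":0},
  {"fingers":-0.7,"dx":0,"dy":0,"dz":0,"turn":0},
  {"fingers":-0.7,"dx":0,"dy":0,"dz":0,"turn":0},
])

```text
clock: 20.83
position: [0.5507, -0.2119, 0.0829]
ee_rot: [-0.052, -0.607, 0.789, 0.074]
contact_force: [-0.2, 0.4, -0.4]
width: 0.0726
```

```bash
sed -i 's/^s=get_state(); brief(s);/s=get_state(); brief(s); tz(s);/' look.py; python3 look.py w12.png
```

```text
t 20.83 pos [ 0.5507 -0.2119  0.0829] yaw -1.831 F [-0.2  0.4 -0.4] w 0.0726 q [-0.47  0.51  1.56 -0.03  1.25  1.38]
toolz [-0.172  0.054 -0.984]
 w 0.93 [562.4 280. ] [67. 97.] [ 0.4458 -0.3574  0.005 ] [80. 74. 73.]
 w 0.92 [350.8 148.6] [103. 107.] [ 0.5758 -0.2361  0.005 ] [137. 128. 125.]
 w 0.62 [577.5  53.6] [107. 140.] [ 0.5953 -0.3601  0.005 ] [83. 77. 75.]
tcp ground [[402.11294199 245.22655553]]
```

The tool tilt is drifting (now about 10° toward -x), apparently from lag in the fast rows. Half a turn gives the same grasp and flips the tilt, so later drift should cancel it.

Emit:
play_rows([
  {"fingers":-0.7,"dx":0,"dy":0,"dz":1,"turn":0.12},
  {"fingers":-0.7,"dx":0,"dy":0,"dz":1,"turn":0.12},
  {"fingers":-0.7,"dx":0,"dy":0,"dz":1,"turn":0.12},
  {"fingers":-0.7,"dx":0,"dy":0,"dz":1,"turn":0.12},
  {"fingers":-0.7,"dx":0,"dy":0,"dz":1,"turn":0.12},
  {"fingers":-0.7,"dx":0,"dy":0,"dz":1,"turn":0.12},
  {"fingers":-0.7,"dx":0,"dy":0,"dz":1,"turn":0.12},
  {"fingers":-0.7,"dx":0,"dy":0,"dz":1,"turn":0.12},
  {"fingers":-0.7,"dx":0,"dy":0,"dz":1,"turn":0.12},
  {"fingers":-0.7,"dx":0,"dy":0,"dz":1,"turn":0.12},
  {"fingers":-0.7,"dx":0,"dy":0,"dz":1,"turn":0.12},
  {"fingers":-0.7,"dx":0,"dy":0,"dz":1,"turn":0.12},
  {"fingers":-0.7,"dx":0,"dy":0,"dz":1,"turn":0.12},
])

```text
clock: 22.02
position: [0.5542, -0.1943, 0.1044]
ee_rot: [0.086, 0.991, -0.102, -0.011]
contact_force: [-0.4, 0.1, 0.2]
width: 0.0731
```

Run:
```python
from h import *
s=get_state(); brief(s); tz(s)
```

```text
t 22.02 pos [ 0.5542 -0.1943  0.1044] yaw -0.206 F [-0.4  0.1  0.2] w 0.0731 q [-0.35  0.4   1.7  -0.2   1.03 -0.04]
toolz [-0.04  -0.168 -0.985]
```

Emit:
play_rows([
  {"fingers":-0.7,"dx":0,"dy":0,"dz":0,"turn":0.12},
  {"fingers":-0.7,"dx":0,"dy":0,"dz":0,"turn":0.12},
  {"fingers":-0.7,"dx":0,"dy":0,"dz":0,"turn":0.12},
  {"fingers":-0.7,"dx":0,"dy":0,"dz":0,"turn":0.12},
  {"fingers":-0.7,"dx":0,"dy":0,"dz":0,"turn":0.12},
  {"fingers":-0.7,"dx":0,"dy":0,"dz":0,"turn":0.12},
  {"fingers":-0.7,"dx":0,"dy":0,"dz":0,"turn":0.12},
  {"fingers":-0.7,"dx":0,"dy":0,"dz":0,"turn":0.12},
  {"fingers":-0.7,"dx":0,"dy":0,"dz":0,"turn":0.12},
  {"fingers":-0.7,"dx":0,"dy":0,"dz":0,"turn":0.12},
  {"fingers":-0.7,"dx":0,"dy":0,"dz":0,"turn":0.12},
  {"fingers":-0.7,"dx":0,"dy":0,"dz":0,"turn":0.12},
  {"fingers":-0.7,"dx":0,"dy":0,"dz":0,"turn":0},
  {"fingers":-0.7,"dx":0,"dy":0,"dz":0,"turn":0},
])

```text
clock: 23.18
position: [0.5538, -0.1728, 0.115]
ee_rot: [0.07, 0.795, 0.6, 0.056]
contact_force: [1.1, 0.1, 0.5]
width: 0.0723
```

```bash
python3 look.py w13.png
```

```text
t 23.18 pos [ 0.5538 -0.1728  0.115 ] yaw 1.295 F [1.1 0.1 0.5] w 0.0723 q [-0.44  0.3   1.83  0.05  0.84 -1.77]
toolz [ 0.172 -0.044 -0.984]
 w 0.95 [ 19.8 101.3] [55. 96.] [ 0.4519 -0.3445  0.005 ] [129. 119. 116.]
 w 0.67 [249.4 221.8] [73. 85.] [ 0.5739 -0.2359  0.005 ] [115. 106. 102.]
tcp ground [[404.30020535 220.02486764]]
```

Emit:
play_rows([
  {"fingers":-0.7,"dx":3,"dy":-8,"dz":-8,"turn":0},
  {"fingers":-0.7,"dx":3,"dy":-8,"dz":-8,"turn":0},
  {"fingers":-0.7,"dx":3,"dy":-8,"dz":-8,"turn":0},
  {"fingers":-0.7,"dx":3,"dy":-8,"dz":-8,"turn":0},
  {"fingers":-0.7,"dx":3,"dy":-8,"dz":-8,"turn":0},
  {"fingers":-0.7,"dx":3,"dy":-8,"dz":-8,"turn":0},
  {"fingers":-0.7,"dx":2,"dy":-6,"dz":-8,"turn":0},
  {"fingers":-0.7,"dx":0,"dy":0,"dz":-8,"turn":0},
  {"fingers":-0.7,"dx":0,"dy":0,"dz":0,"turn":0},
  {"fingers":-0.7,"dx":0,"dy":0,"dz":0,"turn":0},
])

```text
clock: 24.12
position: [0.5759, -0.2331, 0.0409]
ee_rot: [0.069, 0.796, 0.599, 0.055]
contact_force: [-0.2, -0.5, 0.2]
width: 0.0724
```

```bash
python3 look.py w14.png
```

```text
t 24.12 pos [ 0.5759 -0.2331  0.0409] yaw 1.29 F [-0.2 -0.5  0.2] w 0.0724 q [-0.52  0.45  1.82  0.07  0.71 -1.86]
toolz [ 0.169 -0.044 -0.985]
 w 0.97 [318.5 227.3] [109. 122.] [ 0.5737 -0.2355  0.005 ] [122. 114. 112.]
 w 0.83 [111.2 290.8] [ 51. 105.] [ 0.5804 -0.3579  0.005 ] [83. 77. 76.]
 w 0.68 [ 7.8 55.1] [ 19. 103.] [ 0.4612 -0.334   0.005 ] [107. 100.  98.]
tcp ground [[405.34835625 287.22997481]]
```

Emit:
play_rows([
  {"fingers":-0.7,"dx":-2,"dy":-2,"dz":-7,"turn":0},
  {"fingers":-0.7,"dx":0,"dy":0,"dz":-7,"turn":0},
  {"fingers":-0.7,"dx":0,"dy":0,"dz":-6,"turn":0},
  {"fingers":-0.7,"dx":0,"dy":0,"dz":-5,"turn":0},
  {"fingers":-0.7,"dx":0,"dy":0,"dz":-3,"turn":0},
  {"fingers":-0.7,"dx":0,"dy":0,"dz":0,"turn":0},
], squeeze=50)

```text
clock: 24.72
position: [0.5739, -0.2337, 0.0127]
ee_rot: [0.07, 0.795, 0.6, 0.055]
contact_force: [0.4, -0.1, 0.3]
width: 0.0724
```

Emit:
play_rows([
  {"fingers":-0.7,"dx":0,"dy":-1.5,"dz":-3.5,"turn":0},
  {"fingers":-0.7,"dx":0,"dy":0,"dz":0,"turn":0},
  {"fingers":1,"dx":0,"dy":0,"dz":0,"turn":0},
  {"fingers":1,"dx":0,"dy":0,"dz":0,"turn":0},
  {"fingers":1,"dx":0,"dy":0,"dz":0,"turn":0},
  {"fingers":1,"dx":0,"dy":0,"dz":0,"turn":0},
  {"fingers":1,"dx":0,"dy":0,"dz":0,"turn":0},
])

```text
clock: 25.3
position: [0.5743, -0.2354, 0.0109]
ee_rot: [0.071, 0.795, 0.6, 0.056]
contact_force: [-0.2, -0.3, -0.7]
width: 0.0615
```

```bash
python3 look.py w14.png
```

```text
t 25.3 pos [ 0.5743 -0.2354  0.0109] yaw 1.293 F [-0.2 -0.3 -0.7] w 0.0615 q [-0.53  0.48  1.86  0.08  0.63 -1.88]
toolz [ 0.174 -0.045 -0.984]
 w 0.69 [ 59.6 326.7] [33. 92.] [ 0.5739 -0.3665  0.005 ] [84. 79. 78.]
 w 0.67 [322.2 265.6] [122. 145.] [ 0.5744 -0.2367  0.005 ] [112. 105. 103.]
tcp ground [[406.11139176 331.07256076]]
```

Emit:
play_rows([
  {"fingers":1,"dx":0,"dy":0,"dz":5,"turn":0},
  {"fingers":1,"dx":0,"dy":0,"dz":12,"turn":0},
  {"fingers":1,"dx":0,"dy":0,"dz":15,"turn":0},
  {"fingers":1,"dx":0,"dy":0,"dz":15,"turn":0},
  {"fingers":1,"dx":0,"dy":4,"dz":15,"turn":0},
  {"fingers":1,"dx":-1,"dy":10,"dz":15,"turn":0},
  {"fingers":1,"dx":-1,"dy":16,"dz":12,"turn":0},
  {"fingers":1,"dx":-1,"dy":18,"dz":6,"turn":0},
  {"fingers":1,"dx":-1,"dy":20,"dz":0,"turn":0},
  {"fingers":1,"dx":-1,"dy":20,"dz":0,"turn":0},
  {"fingers":1,"dx":-1,"dy":20,"dz":0,"turn":0},
  {"fingers":1,"dx":-1,"dy":20,"dz":0,"turn":0},
  {"fingers":1,"dx":-1,"dy":20,"dz":0,"turn":0},
  {"fingers":1,"dx":-1,"dy":20,"dz":0,"turn":0},
  {"fingers":1,"dx":-1,"dy":20,"dz":0,"turn":0},
  {"fingers":1,"dx":-1,"dy":20,"dz":0,"turn":0},
  {"fingers":1,"dx":-1,"dy":15,"dz":0,"turn":0},
  {"fingers":1,"dx":-1,"dy":10,"dz":0,"turn":0},
  {"fingers":1,"dx":0,"dy":0,"dz":0,"turn":0},
  {"fingers":1,"dx":0,"dy":0,"dz":0,"turn":0},
])

```text
clock: 27.07
position: [0.5594, 0.0071, 0.1147]
ee_rot: [0.072, 0.796, 0.598, 0.057]
contact_force: [-0.7, -0.5, -1.0]
width: 0.0614
```

Run:
```python
from h import *
s=get_state(); brief(s); tz(s)
```

```text
t 27.07 pos [0.5594 0.0071 0.1147] yaw 1.289 F [-0.7 -0.5 -1. ] w 0.0614 q [-0.09  0.28  1.87 -0.04  0.81 -1.36]
toolz [ 0.177 -0.046 -0.983]
```

Emit:
play_rows([
  {"fingers":1,"dx":-1,"dy":10,"dz":0,"turn":0.02},
  {"fingers":1,"dx":-1,"dy":14,"dz":0,"turn":0.02},
  {"fingers":1,"dx":-1,"dy":14,"dz":0,"turn":0},
  {"fingers":1,"dx":-1,"dy":14,"dz":0,"turn":0},
  {"fingers":1,"dx":-1,"dy":10,"dz":0,"turn":0},
  {"fingers":1,"dx":-1,"dy":8,"dz":0,"turn":0},
  {"fingers":1,"dx":-1,"dy":4,"dz":0,"turn":0},
  {"fingers":1,"dx":0,"dy":0,"dz":0,"turn":0},
  {"fingers":1,"dx":0,"dy":0,"dz":0,"turn":0},
])

```text
clock: 27.82
position: [0.5521, 0.0849, 0.115]
ee_rot: [0.071, 0.783, 0.615, 0.059]
contact_force: [-0.8, -0.3, -1.2]
width: 0.0616
```

```bash
cat > over.py <<'E'
from h import *
s=get_state(); brief(s); tz(s); im=get_image("scene"); w=get_image("wrist")
for m in masks_of(im,"washer_a"):
    if m["xy"][0]<380: continue
    e=cv2.fitEllipse(max(cv2.findContours(m["region"].astype(np.uint8),0,1)[0],key=len)); print(m["p"],np.round(e[0],1),np.round(e[1],1),toplane(im,e[0],s["position"][2]-.004).round(4))
for m in masks_of(w,"washer_a"):
    e=cv2.fitEllipse(max(cv2.findContours(m["region"].astype(np.uint8),0,1)[0],key=len))
    if abs(e[0][0]-322)<30: print("hand",np.round(e[0]),np.round(e[1]),toplane(w,e[0],s["position"][2]-.004,s)-s["position"])
E
python3 over.py
```

```text
t 27.82 pos [0.5521 0.0849 0.115 ] yaw 1.332 F [-0.8 -0.3 -1.2] w 0.0616 q [ 0.06  0.28  1.87 -0.07  0.82 -1.23]
toolz [ 0.179 -0.039 -0.983]
0.69 [425.6 231. ] [ 6.4 10.7] [0.6264 0.0921 0.111 ]
0.62 [422.5 206.6] [19.4 25.8] [0.5489 0.0823 0.111 ]
hand [322. 175.] [78. 92.] [-0.04163211  0.00893264 -0.004     ]
hand [322. 266.] [122. 146.] [-0.00120789 -0.00092743 -0.004     ]
```

Emit:
play_rows([
  {"fingers":1,"dx":0,"dy":0,"dz":-7,"turn":0},
  {"fingers":1,"dx":0,"dy":0,"dz":-7,"turn":0},
  {"fingers":1,"dx":0,"dy":0,"dz":-7,"turn":0},
  {"fingers":1,"dx":0,"dy":0,"dz":-6,"turn":0},
  {"fingers":1,"dx":0,"dy":0,"dz":-5,"turn":0},
  {"fingers":1,"dx":0,"dy":0,"dz":-4,"turn":0},
  {"fingers":1,"dx":0,"dy":0,"dz":0,"turn":0},
])

```text
clock: 28.6
position: [0.5515, 0.0827, 0.0744]
ee_rot: [0.07, 0.784, 0.614, 0.058]
contact_force: [-1.4, 0.3, 1.0]
width: 0.0617
```

Emit:
play_rows([
  {"fingers":1,"dx":0,"dy":1.5,"dz":-6,"turn":0},
  {"fingers":1,"dx":0,"dy":0,"dz":-6,"turn":0},
  {"fingers":1,"dx":0,"dy":0,"dz":-6,"turn":0},
  {"fingers":1,"dx":0,"dy":0,"dz":-5,"turn":0},
  {"fingers":1,"dx":0,"dy":0,"dz":0,"turn":0},
])

```text
clock: 29.02
position: [0.55, 0.0844, 0.0493]
ee_rot: [0.07, 0.784, 0.614, 0.057]
contact_force: [0.0, 0.4, -1.1]
width: 0.0614
```

Emit:
play_rows([
  {"fingers":1,"dx":0,"dy":0,"dz":-5,"turn":0},
  {"fingers":1,"dx":0,"dy":0,"dz":0,"turn":0},
  {"fingers":-0.8,"dx":0,"dy":0,"dz":0,"turn":0},
  {"fingers":-0.8,"dx":0,"dy":0,"dz":0,"turn":0},
  {"fingers":-0.8,"dx":0,"dy":0,"dz":0,"turn":0},
  {"fingers":-0.8,"dx":0,"dy":0,"dz":8,"turn":0},
  {"fingers":-0.8,"dx":0,"dy":0,"dz":15,"turn":0},
  {"fingers":-0.8,"dx":0,"dy":0,"dz":18,"turn":0},
  {"fingers":-0.8,"dx":0,"dy":0,"dz":18,"turn":0},
  {"fingers":-0.8,"dx":0,"dy":0,"dz":15,"turn":0},
  {"fingers":-0.8,"dx":0,"dy":0,"dz":0,"turn":0},
])

```text
clock: 29.93
position: [0.5533, 0.0845, 0.1246]
ee_rot: [0.072, 0.784, 0.614, 0.06]
contact_force: [0.6, -0.3, -0.2]
width: 0.0769
```

```bash
python3 chk.py
```

```text
t 29.93 pos [0.5533 0.0845 0.1246] yaw 1.329 F [ 0.6 -0.3 -0.2] w 0.0769 q [ 0.06  0.27  1.85 -0.07  0.84 -1.23]
toolz [ 0.182 -0.039 -0.983]
scene 0.74 [260.  183.2] [15. 22.] [ 0.4396 -0.3562  0.005 ] 
scene 0.6 [425.3 228.3] [ 8. 13.] [0.5166 0.1059 0.005 ] [0.5319 0.1036 0.021 ]
scene 0.55 [241.9 222.4] [15. 23.] [ 0.5939 -0.3604  0.005 ] 
side 0.94 [299.1 350.3] [26. 35.] [0.5497 0.0785 0.005 ] [0.5474 0.0864 0.021 ]
side 0.53 [300.1 357.4] [19. 29.] [0.5453 0.0911 0.005 ] [0.5431 0.0987 0.021 ]
side 0.47 [388.6 192.7] [11. 16.] [ 0.429  -0.3475  0.005 ]
```

Emit:
play_rows([
  {"fingers":-0.7,"dx":1,"dy":-10,"dz":0,"turn":0},
  {"fingers":-0.7,"dx":2,"dy":-18,"dz":0,"turn":0},
  {"fingers":-0.7,"dx":2,"dy":-20,"dz":0,"turn":0},
  {"fingers":-0.7,"dx":2,"dy":-20,"dz":0,"turn":0},
  {"fingers":-0.7,"dx":2,"dy":-20,"dz":0,"turn":0},
  {"fingers":-0.7,"dx":2,"dy":-20,"dz":0,"turn":0},
  {"fingers":-0.7,"dx":2,"dy":-20,"dz":0,"turn":0},
  {"fingers":-0.7,"dx":2,"dy":-20,"dz":0,"turn":0},
  {"fingers":-0.7,"dx":2,"dy":-20,"dz":0,"turn":0},
  {"fingers":-0.7,"dx":2,"dy":-20,"dz":0,"turn":0},
  {"fingers":-0.7,"dx":2,"dy":-20,"dz":0,"turn":0},
  {"fingers":-0.7,"dx":2,"dy":-20,"dz":0,"turn":0},
  {"fingers":-0.7,"dx":2,"dy":-20,"dz":0,"turn":0},
  {"fingers":-0.7,"dx":2,"dy":-20,"dz":0,"turn":0},
  {"fingers":-0.7,"dx":2,"dy":-20,"dz":0,"turn":0},
  {"fingers":-0.7,"dx":2,"dy":-20,"dz":0,"turn":0},
  {"fingers":-0.7,"dx":2,"dy":-16,"dz":0,"turn":0},
  {"fingers":-0.7,"dx":2,"dy":-10,"dz":0,"turn":0},
  {"fingers":-0.7,"dx":0,"dy":0,"dz":0,"turn":0},
  {"fingers":-0.7,"dx":0,"dy":0,"dz":0,"turn":0},
])

```text
clock: 31.8
position: [0.5669, -0.2752, 0.0927]
ee_rot: [0.051, 0.786, 0.615, 0.041]
contact_force: [-0.1, -0.3, -1.0]
width: 0.0725
```

```bash
python3 look.py w15.png
```

```text
t 31.8 pos [ 0.5669 -0.2752  0.0927] yaw 1.329 F [-0.1 -0.3 -1. ] w 0.0725 q [-0.59  0.41  1.7   0.06  0.9  -1.95]
toolz [ 0.127 -0.03  -0.991]
 w 0.86 [126.2  35.4] [ 89. 124.] [ 0.4504 -0.3574  0.005 ] [113. 105. 103.]
 w 0.77 [215.9 253.5] [70. 87.] [ 0.5916 -0.3591  0.005 ] [113. 104. 101.]
tcp ground [[405.11951982 243.55109755]]
```

Emit:
play_rows([
  {"fingers":-0.7,"dx":3,"dy":-8,"dz":-3,"turn":0},
  {"fingers":-0.7,"dx":3,"dy":-10,"dz":-4,"turn":0},
  {"fingers":-0.7,"dx":3,"dy":-10,"dz":-4,"turn":0},
  {"fingers":-0.7,"dx":3,"dy":-10,"dz":-4,"turn":0},
  {"fingers":-0.7,"dx":3,"dy":-10,"dz":-4,"turn":0},
  {"fingers":-0.7,"dx":3,"dy":-10,"dz":-4,"turn":0},
  {"fingers":-0.7,"dx":3,"dy":-10,"dz":-4,"turn":0},
  {"fingers":-0.7,"dx":3,"dy":-8,"dz":-3,"turn":0},
  {"fingers":-0.7,"dx":2,"dy":-4,"dz":-3,"turn":0},
  {"fingers":-0.7,"dx":0,"dy":0,"dz":0,"turn":0},
  {"fingers":-0.7,"dx":0,"dy":0,"dz":0,"turn":0},
])

```text
clock: 32.82
position: [0.596, -0.3608, 0.0553]
ee_rot: [0.051, 0.784, 0.617, 0.041]
contact_force: [-0.3, 0.6, -0.4]
width: 0.0726
```

```bash
python3 look.py w16.png
```

```text
t 32.82 pos [ 0.596  -0.3608  0.0553] yaw 1.333 F [-0.3  0.6 -0.4] w 0.0726 q [-0.67  0.54  1.58  0.07  0.9  -2.05]
toolz [ 0.127 -0.029 -0.991]
 w 0.83 [324.3 215.5] [102. 113.] [ 0.5932 -0.3602  0.005 ] [139. 129. 125.]
tcp ground [[405.45724999 275.34748612]]
```

Emit:
play_rows([
  {"fingers":-0.7,"dx":-2,"dy":1,"dz":-8,"turn":0},
  {"fingers":-0.7,"dx":-1,"dy":0,"dz":-8,"turn":0},
  {"fingers":-0.7,"dx":0,"dy":0,"dz":-8,"turn":0},
  {"fingers":-0.7,"dx":0,"dy":0,"dz":-8,"turn":0},
  {"fingers":-0.7,"dx":0,"dy":0,"dz":-5,"turn":0},
  {"fingers":-0.7,"dx":0,"dy":0,"dz":-3,"turn":0},
  {"fingers":-0.7,"dx":0,"dy":0,"dz":0,"turn":0},
  {"fingers":-0.7,"dx":0,"dy":0,"dz":0,"turn":0},
])

```text
clock: 33.58
position: [0.5913, -0.3559, 0.0112]
ee_rot: [0.049, 0.784, 0.618, 0.041]
contact_force: [0.0, -0.4, -0.3]
width: 0.0731
```

Emit:
play_rows([
  {"fingers":-0.7,"dx":1,"dy":-3.5,"dz":-2,"turn":0},
  {"fingers":-0.7,"dx":0.5,"dy":-0.5,"dz":-2.5,"turn":0},
  {"fingers":-0.7,"dx":0,"dy":0,"dz":0,"turn":0},
  {"fingers":1,"dx":0,"dy":0,"dz":0,"turn":0},
  {"fingers":1,"dx":0,"dy":0,"dz":0,"turn":0},
  {"fingers":1,"dx":0,"dy":0,"dz":0,"turn":0},
  {"fingers":1,"dx":0,"dy":0,"dz":0,"turn":0},
  {"fingers":1,"dx":0,"dy":0,"dz":0,"turn":0},
])

```text
clock: 34.25
position: [0.5941, -0.3612, 0.0096]
ee_rot: [0.051, 0.784, 0.618, 0.042]
contact_force: [0.4, 0.6, -1.4]
width: 0.0601
```

```bash
python3 look.py w17.png
```

```text
t 34.25 pos [ 0.5941 -0.3612  0.0096] yaw 1.335 F [ 0.4  0.6 -1.4] w 0.0601 q [-0.68  0.59  1.63  0.08  0.81 -2.06]
toolz [ 0.128 -0.029 -0.991]
 w 0.82 [321.9 265.9] [123. 142.] [ 0.5931 -0.3624  0.005 ] [122. 114. 112.]
tcp ground [[406.22572252 333.92304824]]
```

Emit:
play_rows([
  {"fingers":1,"dx":0,"dy":0,"dz":5,"turn":0},
  {"fingers":1,"dx":0,"dy":0,"dz":12,"turn":0},
  {"fingers":1,"dx":0,"dy":0,"dz":15,"turn":0},
  {"fingers":1,"dx":0,"dy":0,"dz":15,"turn":0},
  {"fingers":1,"dx":0,"dy":4,"dz":15,"turn":0},
  {"fingers":1,"dx":-1,"dy":10,"dz":15,"turn":0},
  {"fingers":1,"dx":-1,"dy":16,"dz":15,"turn":0},
  {"fingers":1,"dx":-2,"dy":18,"dz":10,"turn":0},
  {"fingers":1,"dx":-2,"dy":20,"dz":0,"turn":0},
  {"fingers":1,"dx":-2,"dy":20,"dz":0,"turn":0},
  {"fingers":1,"dx":-2,"dy":20,"dz":0,"turn":0},
  {"fingers":1,"dx":-2,"dy":20,"dz":0,"turn":0},
  {"fingers":1,"dx":-2,"dy":20,"dz":0,"turn":0},
  {"fingers":1,"dx":-2,"dy":20,"dz":0,"turn":0},
  {"fingers":1,"dx":-2,"dy":20,"dz":0,"turn":0},
  {"fingers":1,"dx":-2,"dy":20,"dz":0,"turn":0},
  {"fingers":1,"dx":-2,"dy":20,"dz":0,"turn":0},
  {"fingers":1,"dx":-2,"dy":20,"dz":0,"turn":0},
  {"fingers":1,"dx":-2,"dy":15,"dz":0,"turn":0},
  {"fingers":1,"dx":0,"dy":10,"dz":0,"turn":0},
])

```text
clock: 36.02
position: [0.5627, -0.0719, 0.1306]
ee_rot: [0.056, 0.784, 0.617, 0.044]
contact_force: [0.5, 0.2, -0.8]
width: 0.06
```

Run:
```python
from h import *
s=get_state(); brief(s); tz(s)
```

```text
t 36.02 pos [ 0.5627 -0.0719  0.1306] yaw 1.333 F [ 0.5  0.2 -0.8] w 0.06 q [-0.25  0.28  1.8   0.    0.91 -1.59]
toolz [ 0.138 -0.033 -0.99 ]
```

Remaining to the arbor: dx -11, dy +157.

Emit:
play_rows([
  {"fingers":1,"dx":-1,"dy":14,"dz":0,"turn":0},
  {"fingers":1,"dx":-1,"dy":18,"dz":0,"turn":0},
  {"fingers":1,"dx":-1,"dy":18,"dz":0,"turn":0},
  {"fingers":1,"dx":-1,"dy":18,"dz":0,"turn":0},
  {"fingers":1,"dx":-1,"dy":18,"dz":0,"turn":0},
  {"fingers":1,"dx":-1,"dy":18,"dz":0,"turn":0},
  {"fingers":1,"dx":-1,"dy":18,"dz":0,"turn":0},
  {"fingers":1,"dx":-1,"dy":13,"dz":0,"turn":0},
  {"fingers":1,"dx":-1,"dy":8,"dz":0,"turn":0},
  {"fingers":1,"dx":-1,"dy":4,"dz":0,"turn":0},
  {"fingers":1,"dx":0,"dy":0,"dz":0,"turn":0},
  {"fingers":1,"dx":0,"dy":0,"dz":0,"turn":0},
])

```text
clock: 37.02
position: [0.5501, 0.0868, 0.1365]
ee_rot: [0.058, 0.783, 0.618, 0.046]
contact_force: [-0.3, -0.8, -0.5]
width: 0.0598
```

```bash
python3 over.py
```

```text
t 37.02 pos [0.5501 0.0868 0.1365] yaw 1.336 F [-0.3 -0.8 -0.5] w 0.0598 q [ 0.06  0.27  1.81 -0.05  0.92 -1.25]
toolz [ 0.144 -0.034 -0.989]
0.53 [425.3 228.8] [ 7.5 14.2] [0.6405 0.0882 0.1325]
0.51 [425.2 201. ] [18.7 25.6] [0.5513 0.0849 0.1325]
hand [319. 178.] [72. 87.] [-0.04016286  0.0069327  -0.004     ]
hand [322. 266.] [123. 143.] [-0.00119359 -0.00107429 -0.004     ]
hand [297. 241.] [132. 217.] [-0.01538377 -0.00823933 -0.004     ]
```

Emit:
play_rows([
  {"fingers":1,"dx":1,"dy":-1,"dz":-8,"turn":0},
  {"fingers":1,"dx":1,"dy":0,"dz":-8,"turn":0},
  {"fingers":1,"dx":0,"dy":0,"dz":-8,"turn":0},
  {"fingers":1,"dx":0,"dy":0,"dz":-8,"turn":0},
  {"fingers":1,"dx":0,"dy":0,"dz":-8,"turn":0},
  {"fingers":1,"dx":0,"dy":0,"dz":-6,"turn":0},
  {"fingers":1,"dx":0,"dy":0,"dz":-5,"turn":0},
  {"fingers":1,"dx":0,"dy":0,"dz":0,"turn":0},
])

```text
clock: 37.88
position: [0.5515, 0.0828, 0.0781]
ee_rot: [0.057, 0.784, 0.616, 0.045]
contact_force: [-1.0, 1.0, -0.2]
width: 0.0599
```

Emit:
play_rows([
  {"fingers":1,"dx":0,"dy":1.5,"dz":-5,"turn":0},
  {"fingers":1,"dx":0,"dy":0.5,"dz":-5,"turn":0},
  {"fingers":1,"dx":0,"dy":0,"dz":-5,"turn":0},
  {"fingers":1,"dx":0,"dy":0,"dz":-5,"turn":0},
  {"fingers":1,"dx":0,"dy":0,"dz":0,"turn":0},
])

```text
clock: 38.3
position: [0.5488, 0.0857, 0.06]
ee_rot: [0.056, 0.784, 0.616, 0.043]
contact_force: [-0.6, -1.3, -2.2]
width: 0.0589
```

Emit:
play_rows([
  {"fingers":1,"dx":1.5,"dy":-1,"dz":-4,"turn":0},
  {"fingers":1,"dx":0.5,"dy":0,"dz":-4,"turn":0},
  {"fingers":1,"dx":0,"dy":0,"dz":0,"turn":0},
])

```text
clock: 38.55
position: [0.5495, 0.0853, 0.0513]
ee_rot: [0.055, 0.784, 0.616, 0.043]
contact_force: [-0.6, -0.3, -0.3]
width: 0.0588
```

Emit:
play_rows([
  {"fingers":-0.8,"dx":0,"dy":0,"dz":0,"turn":0},
  {"fingers":-0.8,"dx":0,"dy":0,"dz":0,"turn":0},
  {"fingers":-0.8,"dx":0,"dy":0,"dz":0,"turn":0},
  {"fingers":-0.8,"dx":0,"dy":0,"dz":8,"turn":0},
  {"fingers":-0.8,"dx":0,"dy":0,"dz":15,"turn":0},
  {"fingers":-0.8,"dx":0,"dy":0,"dz":18,"turn":0},
  {"fingers":-0.8,"dx":0,"dy":0,"dz":18,"turn":0},
  {"fingers":-0.8,"dx":0,"dy":0,"dz":15,"turn":0},
  {"fingers":-0.8,"dx":0,"dy":0,"dz":0,"turn":0},
])

```text
clock: 39.3
position: [0.5536, 0.0851, 0.1308]
ee_rot: [0.057, 0.784, 0.616, 0.045]
contact_force: [0.7, 0.2, 0.0]
width: 0.0768
```

```bash
python3 chk.py
python3 - <<'E'
from h import *
b=get_image("side"); a=get_image("scene")
A=cv2.resize(b["pixels"][280:400,220:390,::-1],None,fx=3.3,fy=3.3,interpolation=cv2.INTER_CUBIC); B=cv2.resize(a["pixels"][180:275,385:455,::-1],(230,A.shape[0]),interpolation=cv2.INTER_CUBIC); cv2.imwrite("pics/c18.png",np.hstack([A,B])); print(A.shape,B.shape)
E
```

```text
t 39.3 pos [0.5536 0.0851 0.1308] yaw 1.332 F [0.7 0.2 0. ] w 0.0768 q [ 0.05  0.28  1.81 -0.05  0.91 -1.25]
toolz [ 0.142 -0.034 -0.989]
scene 0.63 [425.4 227.7] [10. 15.] [0.5142 0.1061 0.005 ] [0.5296 0.1038 0.021 ]
scene 0.55 [259.7 183.3] [15. 22.] [ 0.4401 -0.3569  0.005 ] 
side 0.8 [382.4 190.9] [18. 25.] [ 0.4439 -0.3512  0.005 ] 
side 0.63 [300.7 347.3] [30. 37.] [0.5483 0.0725 0.005 ] [0.546  0.0805 0.021 ]
(396, 561, 3) (396, 230, 3)Traceback (most recent call last):
  File "chk.py", line 8, in <module>
    e=cv2.fitEllipse(max(cv2.findContours(m["region"].astype(np.uint8),0,1)[0],key=len)); P=toplane(im,e[0],.005)
cv2.error: OpenCV(4.12.0) /io/opencv/modules/imgproc/src/shapedescr.cpp:361: error: (-201:Incorrect size of input array) There should be at least 5 points to fit the ellipse in function 'fitEllipseNoDirect'
```

View pics/c18.png

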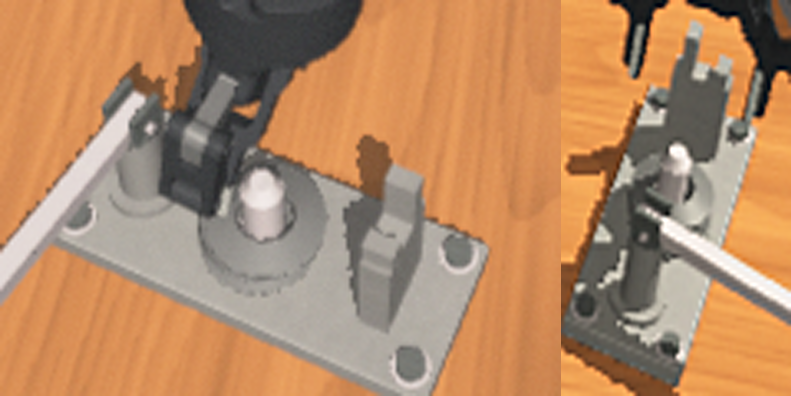

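The three washers sit nested on the arbor (side crop (263,225)) and the bar is clear. Next is W3, the last one, so I'll check the vee block's clearance and travel there.

Emit:
play_rows([
  {"fingers":-0.7,"dx":-3,"dy":-10,"dz":0,"turn":0},
  {"fingers":-0.7,"dx":-5,"dy":-18,"dz":0,"turn":0},
  {"fingers":-0.7,"dx":-5,"dy":-20,"dz":0,"turn":0},
  {"fingers":-0.7,"dx":-5,"dy":-20,"dz":0,"turn":0},
  {"fingers":-0.7,"dx":-5,"dy":-20,"dz":0,"turn":0},
  {"fingers":-0.7,"dx":-5,"dy":-20,"dz":0,"turn":0},
  {"fingers":-0.7,"dx":-5,"dy":-20,"dz":0,"turn":0},
  {"fingers":-0.7,"dx":-5,"dy":-20,"dz":0,"turn":0},
  {"fingers":-0.7,"dx":-5,"dy":-20,"dz":0,"turn":0},
  {"fingers":-0.7,"dx":-5,"dy":-20,"dz":0,"turn":0},
  {"fingers":-0.7,"dx":-5,"dy":-20,"dz":0,"turn":0},
  {"fingers":-0.7,"dx":-5,"dy":-20,"dz":0,"turn":0},
  {"fingers":-0.7,"dx":-5,"dy":-20,"dz":0,"turn":0},
  {"fingers":-0.7,"dx":-5,"dy":-20,"dz":0,"turn":0},
  {"fingers":-0.7,"dx":-5,"dy":-20,"dz":0,"turn":0},
  {"fingers":-0.7,"dx":-5,"dy":-20,"dz":0,"turn":0},
  {"fingers":-0.7,"dx":-4,"dy":-16,"dz":0,"turn":0},
  {"fingers":-0.7,"dx":-2,"dy":-10,"dz":0,"turn":0},
  {"fingers":-0.7,"dx":0,"dy":0,"dz":0,"turn":0},
  {"fingers":-0.7,"dx":0,"dy":0,"dz":0,"turn":0},
])

```text
clock: 41.27
position: [0.4433, -0.2701, 0.1094]
ee_rot: [0.042, 0.785, 0.618, 0.031]
contact_force: [-0.4, -0.1, -0.4]
width: 0.0728
```

```bash
python3 look.py w19.png
python3 - <<'E'
from h import *
for n in ("scene","side","wrist"):
    s=get_state(); im=get_image(n)
    for m in masks_of(im,"vee_block")[:1]: print(n,m["p"],toplane(im,m["xy"],.025,s).round(3),m["xy"])
    p=im["pixels"].astype(int); o=(p[...,0]>180)&(p[...,0]-p[...,2]>130)
    for m in masks_of(im,"washer_a"):
        c=im["pixels"][m["region"]].mean(0)
        if c.max()-c.min()>60: print(n,"orange",toplane(im,m["xy"],.005,s).round(3),c.round())
E
```

```text
t 41.27 pos [ 0.4433 -0.2701  0.1094] yaw 1.333 F [-0.4 -0.1 -0.4] w 0.0728 q [-0.71  0.26  1.9   0.06  0.89 -2.08]
toolz [ 0.1   -0.028 -0.995]
 w 0.78 [209.7 217. ] [76. 88.] [ 0.4443 -0.3554  0.005 ] [146. 136. 132.]
tcp ground [[405.95522225 237.01092109]]
scene 0.71 [ 0.459 -0.254  0.025] [293.9, 187.8]
scene orange [ 0.454 -0.457  0.005] [189.  86.  26.]
scene orange [ 0.703 -0.425  0.005] [160.  67. 196.]
side 0.58 [ 0.458 -0.243  0.025] [371.9, 217.3]
side orange [ 0.724 -0.412  0.005] [172.  86. 192.]
wrist 0.7 [ 0.458 -0.251  0.025] [356.8, 212.2]
wrist orange [ 0.433 -0.453  0.005] [201.  96.  36.]
```

Emit:
play_rows([
  {"fingers":-0.7,"dx":0,"dy":-8,"dz":0,"turn":0},
  {"fingers":-0.7,"dx":0,"dy":-10,"dz":0,"turn":0},
  {"fingers":-0.7,"dx":0,"dy":-10,"dz":0,"turn":0},
  {"fingers":-0.7,"dx":0,"dy":-10,"dz":0,"turn":0},
  {"fingers":-0.7,"dx":0,"dy":-10,"dz":-3,"turn":0},
  {"fingers":-0.7,"dx":0,"dy":-10,"dz":-6,"turn":0},
  {"fingers":-0.7,"dx":0,"dy":-10,"dz":-8,"turn":0},
  {"fingers":-0.7,"dx":0,"dy":-8,"dz":-8,"turn":0},
  {"fingers":-0.7,"dx":0,"dy":-4,"dz":-8,"turn":0},
  {"fingers":-0.7,"dx":0,"dy":0,"dz":-8,"turn":0},
  {"fingers":-0.7,"dx":0,"dy":0,"dz":0,"turn":0},
  {"fingers":-0.7,"dx":0,"dy":0,"dz":0,"turn":0},
])

```text
clock: 42.82
position: [0.4431, -0.3605, 0.0628]
ee_rot: [0.042, 0.785, 0.617, 0.031]
contact_force: [0.2, 0.2, -0.2]
width: 0.0729
```

```bash
python3 look.py w20.png
```

```text
t 42.82 pos [ 0.4431 -0.3605  0.0628] yaw 1.333 F [ 0.2  0.2 -0.2] w 0.0729 q [-0.84  0.39  1.84  0.08  0.82 -2.22]
toolz [ 0.1   -0.029 -0.995]
 w 0.79 [335.4 216.6] [102. 110.] [ 0.4443 -0.3546  0.005 ] [163. 150. 146.]
tcp ground [[406.14542376 271.13993597]]
```

Correct dx +1, dy +6, then go down to about z = 0.010.

Emit:
play_rows([
  {"fingers":-0.7,"dx":1,"dy":3,"dz":-8,"turn":0},
  {"fingers":-0.7,"dx":0,"dy":2,"dz":-8,"turn":0},
  {"fingers":-0.7,"dx":0,"dy":0,"dz":-8,"turn":0},
  {"fingers":-0.7,"dx":0,"dy":0,"dz":-8,"turn":0},
  {"fingers":-0.7,"dx":0,"dy":0,"dz":-8,"turn":0},
  {"fingers":-0.7,"dx":0,"dy":0,"dz":-5,"turn":0},
  {"fingers":-0.7,"dx":0,"dy":0,"dz":0,"turn":0},
  {"fingers":-0.7,"dx":0,"dy":0,"dz":0,"turn":0},
])

```text
clock: 43.58
position: [0.4448, -0.3525, 0.0144]
ee_rot: [0.043, 0.784, 0.619, 0.031]
contact_force: [-0.2, 0.1, -0.2]
width: 0.0726
```

Emit:
play_rows([
  {"fingers":-0.7,"dx":0,"dy":-2,"dz":-3,"turn":0},
  {"fingers":-0.7,"dx":0,"dy":0,"dz":-1,"turn":0},
  {"fingers":-0.7,"dx":0,"dy":0,"dz":0,"turn":0},
  {"fingers":1,"dx":0,"dy":0,"dz":0,"turn":0},
  {"fingers":1,"dx":0,"dy":0,"dz":0,"turn":0},
  {"fingers":1,"dx":0,"dy":0,"dz":0,"turn":0},
  {"fingers":1,"dx":0,"dy":0,"dz":0,"turn":0},
  {"fingers":1,"dx":0,"dy":0,"dz":0,"turn":0},
])

```text
clock: 44.25
position: [0.4453, -0.3561, 0.0132]
ee_rot: [0.045, 0.784, 0.619, 0.031]
contact_force: [0.1, -0.1, -0.7]
width: 0.061
```

```bash
python3 look.py w21.png
```

```text
t 44.25 pos [ 0.4453 -0.3561  0.0132] yaw 1.336 F [ 0.1 -0.1 -0.7] w 0.061 q [-0.83  0.45  1.9   0.09  0.7  -2.23]
toolz [ 0.104 -0.032 -0.994]
 w 0.87 [323.1 261.8] [126. 144.] [ 0.4445 -0.3568  0.005 ] [140. 131. 128.]
tcp ground [[406.36946593 328.70299409]]
```

Emit:
play_rows([
  {"fingers":1,"dx":0,"dy":0,"dz":5,"turn":0},
  {"fingers":1,"dx":0,"dy":0,"dz":12,"turn":0},
  {"fingers":1,"dx":0,"dy":0,"dz":16,"turn":0},
  {"fingers":1,"dx":0,"dy":0,"dz":18,"turn":0},
  {"fingers":1,"dx":0,"dy":0,"dz":18,"turn":0},
  {"fingers":1,"dx":3,"dy":8,"dz":18,"turn":0},
  {"fingers":1,"dx":5,"dy":16,"dz":14,"turn":0},
  {"fingers":1,"dx":5,"dy":20,"dz":6,"turn":0},
  {"fingers":1,"dx":5,"dy":20,"dz":0,"turn":0},
  {"fingers":1,"dx":5,"dy":20,"dz":0,"turn":0},
  {"fingers":1,"dx":5,"dy":20,"dz":0,"turn":0},
  {"fingers":1,"dx":5,"dy":20,"dz":0,"turn":0},
  {"fingers":1,"dx":5,"dy":20,"dz":0,"turn":0},
  {"fingers":1,"dx":5,"dy":20,"dz":0,"turn":0},
  {"fingers":1,"dx":5,"dy":20,"dz":0,"turn":0},
  {"fingers":1,"dx":5,"dy":20,"dz":0,"turn":0},
  {"fingers":1,"dx":5,"dy":20,"dz":0,"turn":0},
  {"fingers":1,"dx":5,"dy":20,"dz":0,"turn":0},
  {"fingers":1,"dx":5,"dy":15,"dz":0,"turn":0},
  {"fingers":1,"dx":0,"dy":10,"dz":0,"turn":0},
])

```text
clock: 46.02
position: [0.5141, -0.0768, 0.1293]
ee_rot: [0.046, 0.786, 0.616, 0.031]
contact_force: [0.3, -0.4, -0.9]
width: 0.0611
```

Run:
```python
from h import *
s=get_state(); brief(s); tz(s)
```

```text
t 46.02 pos [ 0.5141 -0.0768  0.1293] yaw 1.329 F [ 0.3 -0.4 -0.9] w 0.0611 q [-0.28  0.23  1.88 -0.    0.92 -1.61]
toolz [ 0.106 -0.034 -0.994]
```

Remaining: dx +37, dy +162.

Emit:
play_rows([
  {"fingers":1,"dx":4,"dy":14,"dz":0,"turn":0},
  {"fingers":1,"dx":4,"dy":18,"dz":0,"turn":0},
  {"fingers":1,"dx":4,"dy":18,"dz":0,"turn":0},
  {"fingers":1,"dx":4,"dy":18,"dz":0,"turn":0},
  {"fingers":1,"dx":4,"dy":18,"dz":0,"turn":0},
  {"fingers":1,"dx":4,"dy":18,"dz":0,"turn":0},
  {"fingers":1,"dx":4,"dy":18,"dz":0,"turn":0},
  {"fingers":1,"dx":4,"dy":13,"dz":0,"turn":0},
  {"fingers":1,"dx":3,"dy":9,"dz":0,"turn":0},
  {"fingers":1,"dx":1,"dy":4,"dz":0,"turn":0},
  {"fingers":1,"dx":0,"dy":0,"dz":0,"turn":0},
  {"fingers":1,"dx":0,"dy":0,"dz":0,"turn":0},
])

```text
clock: 47.02
position: [0.5477, 0.0786, 0.1301]
ee_rot: [0.046, 0.785, 0.617, 0.029]
contact_force: [-0.1, -0.1, 0.4]
width: 0.0609
```

```bash
python3 over.py
```

```text
t 47.02 pos [0.5477 0.0786 0.1301] yaw 1.331 F [-0.1 -0.1  0.4] w 0.0609 q [ 0.04  0.29  1.8  -0.05  0.96 -1.26]
toolz [ 0.103 -0.036 -0.994]
0.91 [422.1 200.9] [18.2 24.3] [0.5457 0.0785 0.1261]
0.54 [425.1 227.5] [ 9.8 15.3] [0.6304 0.0886 0.1261]
hand [334. 182.] [71. 92.] [-0.03684655  0.01249786 -0.004     ]
hand [323. 262.] [125. 144.] [-0.00327529 -0.00012394 -0.004     ]
hand [351. 200.] [1. 4.] [-0.02818339  0.0173113  -0.004     ]
hand [336. 174.] [0. 0.] [-0.0399016  0.0138318 -0.004    ]
```

Emit:
play_rows([
  {"fingers":1,"dx":3,"dy":3.5,"dz":-6,"turn":0},
  {"fingers":1,"dx":3,"dy":3,"dz":-8,"turn":0},
  {"fingers":1,"dx":0,"dy":0,"dz":-8,"turn":0},
  {"fingers":1,"dx":0,"dy":0,"dz":-8,"turn":0},
  {"fingers":1,"dx":0,"dy":0,"dz":-5,"turn":0},
  {"fingers":1,"dx":0,"dy":0,"dz":0,"turn":0},
  {"fingers":1,"dx":0,"dy":0,"dz":0,"turn":0},
])

```text
clock: 47.8
position: [0.5533, 0.0835, 0.0901]
ee_rot: [0.045, 0.787, 0.615, 0.028]
contact_force: [0.0, 0.2, 0.1]
width: 0.0609
```

Emit:
play_rows([
  {"fingers":1,"dx":0,"dy":1,"dz":-5,"turn":0},
  {"fingers":1,"dx":0,"dy":0,"dz":-5,"turn":0},
  {"fingers":1,"dx":0,"dy":0,"dz":-3,"turn":0},
  {"fingers":1,"dx":0,"dy":0,"dz":0,"turn":0},
])

```text
clock: 48.13
position: [0.5527, 0.0846, 0.0762]
ee_rot: [0.045, 0.787, 0.615, 0.028]
contact_force: [-1.4, 0.0, 0.9]
width: 0.061
```

Bottom face at about 63 mm, so it is threaded with no force. Lower a bit more and release.

Emit:
play_rows([
  {"fingers":1,"dx":0,"dy":0,"dz":-5,"turn":0},
  {"fingers":1,"dx":0,"dy":0,"dz":-5,"turn":0},
  {"fingers":1,"dx":0,"dy":0,"dz":0,"turn":0},
  {"fingers":-0.8,"dx":0,"dy":0,"dz":0,"turn":0},
  {"fingers":-0.8,"dx":0,"dy":0,"dz":0,"turn":0},
  {"fingers":-0.8,"dx":0,"dy":0,"dz":0,"turn":0},
  {"fingers":-0.8,"dx":0,"dy":0,"dz":8,"turn":0},
  {"fingers":-0.8,"dx":0,"dy":0,"dz":15,"turn":0},
  {"fingers":-0.8,"dx":0,"dy":0,"dz":18,"turn":0},
  {"fingers":-0.8,"dx":0,"dy":0,"dz":18,"turn":0},
  {"fingers":-0.8,"dx":0,"dy":0,"dz":18,"turn":0},
  {"fingers":-0.8,"dx":0,"dy":0,"dz":15,"turn":0},
  {"fingers":-0.8,"dx":0,"dy":0,"dz":0,"turn":0},
])

```text
clock: 49.22
position: [0.5501, 0.0773, 0.1662]
ee_rot: [0.051, 0.783, 0.62, 0.021]
contact_force: [0.5, -0.6, 0.5]
width: 0.0768
```

Run:
```python
from h import *
s=get_state(); brief(s); tz(s)
for n in ("scene","side"):
  im=get_image(n)
  for m in masks_of(im,"washer_a"):
    r=m["region"]; 
    if r.sum()<30: continue
    ys,xs=np.nonzero(r); print(n,round(m["p"],2),m["xy"],[xs.min(),xs.max(),ys.min(),ys.max()],im["pixels"][r].mean(0).round())
  for m in masks_of(im,"latch_knob"): print("knob",m["p"],m["xy"],m["region"].sum(),toplane(im,m["xy"],.121))
  # expected outline of stack at top rim
  th=np.linspace(0,2*np.pi,40); 
  for z in (.016,.0548): p=proj(im,np.c_[.5515+.032*np.cos(th),.0842+.032*np.sin(th),0*th+z]); print(z,p.min(0).round(),p.max(0).round())
```

```text
t 49.22 pos [0.5501 0.0773 0.1662] yaw 1.338 F [ 0.5 -0.6  0.5] w 0.0768 q [ 0.05  0.26  1.74 -0.07  1.05 -1.26]
toolz [ 0.096 -0.053 -0.994]
scene 0.71 [222.3, 179.7] [np.int64(213), np.int64(234), np.int64(170), np.int64(185)] [232. 142.  42.]
scene 0.59 [421.6, 222.5] [np.int64(407), np.int64(431), np.int64(215), np.int64(230)] [129. 127. 119.]
scene 0.49 [424.3, 230.4] [np.int64(407), np.int64(429), np.int64(222), np.int64(235)] [115. 112. 105.]
scene 0.49 [201.1, 250.5] [np.int64(190), np.int64(208), np.int64(247), np.int64(252)] [163.  71. 185.]
knob 0.73 [456.7, 251.8] 687 [0.68289975 0.15844514 0.121     ]
0.016 [404. 225.] [430. 244.]
0.0548 [406. 214.] [433. 233.]
side 0.95 [300.5, 351.3] [np.int64(281), np.int64(317), np.int64(326), np.int64(360)] [135. 132. 127.]
side 0.67 [304.4, 359.9] [np.int64(294), np.int64(315), np.int64(355), np.int64(363)] [158. 154. 149.]
side 0.59 [296.9, 367.3] [np.int64(288), np.int64(307), np.int64(364), np.int64(368)] [163. 159. 153.]
side 0.48 [389.5, 166.1] [np.int64(377), np.int64(400), np.int64(155), np.int64(171)] [221. 131.  43.]
side 0.44 [282.6, 356.9] [np.int64(280), np.int64(293), np.int64(348), np.int64(364)] [127. 125. 121.]
knob 0.83 [214.2, 371.3] 1245 [0.64508365 0.18955857 0.121     ]
0.016 [279. 333.] [316. 368.]
0.0548 [277. 322.] [315. 357.]
```

The stack outline matches the expected four-high pack: the top rim is predicted at rows 214–233 and the mask starts at 215. Next I'll return to the knob.

Emit:
play_rows([
  {"fingers":-0.8,"dx":0,"dy":0,"dz":10,"turn":-0.11},
  {"fingers":-0.8,"dx":5,"dy":5,"dz":10,"turn":-0.11},
  {"fingers":-0.8,"dx":10,"dy":10,"dz":5,"turn":-0.11},
  {"fingers":-0.8,"dx":10,"dy":12,"dz":0,"turn":-0.11},
  {"fingers":-0.8,"dx":10,"dy":12,"dz":0,"turn":-0.11},
  {"fingers":-0.8,"dx":10,"dy":12,"dz":0,"turn":-0.11},
  {"fingers":-0.8,"dx":10,"dy":12,"dz":0,"turn":-0.11},
  {"fingers":-0.8,"dx":10,"dy":12,"dz":0,"turn":-0.11},
  {"fingers":-0.8,"dx":10,"dy":12,"dz":0,"turn":-0.11},
  {"fingers":-0.8,"dx":10,"dy":12,"dz":0,"turn":-0.11},
  {"fingers":-0.8,"dx":10,"dy":12,"dz":0,"turn":-0.11},
  {"fingers":-0.8,"dx":8,"dy":10,"dz":0,"turn":-0.11},
  {"fingers":-0.8,"dx":5,"dy":5,"dz":0,"turn":-0.11},
  {"fingers":-0.8,"dx":0,"dy":0,"dz":0,"turn":-0.11},
  {"fingers":-0.8,"dx":0,"dy":0,"dz":0,"turn":-0.11},
  {"fingers":-0.8,"dx":0,"dy":0,"dz":0,"turn":0},
  {"fingers":-0.8,"dx":0,"dy":0,"dz":0,"turn":0},
])

```text
clock: 50.93
position: [0.6499, 0.2083, 0.1612]
ee_rot: [0.036, 0.979, -0.194, -0.041]
contact_force: [-0.3, 0.0, 0.0]
width: 0.0768
```

```bash
cat > knob.py <<'E'
from h import *
s=get_state(); brief(s); tz(s)
w=get_image("wrist"); P=[]
g=w["pixels"].max(2); 
for m in masks_of(w,"latch_knob"): print("wrist",round(m["p"],2),m["xy"],m["region"].sum())
# dark disc inside view above the fingers
d=((g<60)*255).astype(np.uint8); d[250:]=0
n,l,st,c=cv2.connectedComponentsWithStats(d)
for i in range(1,n):
    if st[i][4]>400: print("dark",st[i],c[i].round(1),toplane(w,c[i],.121,s).round(4))
E
python3 knob.py
```

```text
t 50.93 pos [0.6499 0.2083 0.1612] yaw -0.394 F [-0.3  0.   0. ] w 0.0768 q [ 0.23  0.54  1.28 -0.03  1.42  0.62]
toolz [-0.095 -0.055 -0.994]
wrist 0.56 [368.8, 213.0] 5458
dark [ 520  101   17  149 1008] [528.1 172.2] [0.7509 0.2027 0.121 ]
dark [ 350  153   51   49 1872] [375.3 177.3] [0.6833 0.2265 0.121 ]
```

Emit:
play_rows([
  {"fingers":-0.8,"dx":6,"dy":4,"dz":0,"turn":0},
  {"fingers":-0.8,"dx":8,"dy":4,"dz":0,"turn":0},
  {"fingers":-0.8,"dx":8,"dy":4,"dz":0,"turn":0},
  {"fingers":-0.8,"dx":6,"dy":4,"dz":0,"turn":0},
  {"fingers":-0.8,"dx":3,"dy":2,"dz":0,"turn":0},
  {"fingers":-0.8,"dx":0,"dy":0,"dz":0,"turn":0},
  {"fingers":-0.8,"dx":0,"dy":0,"dz":0,"turn":0},
], squeeze=30)

```text
clock: 51.62
position: [0.6842, 0.2287, 0.162]
ee_rot: [0.036, 0.98, -0.191, -0.04]
contact_force: [-0.5, 0.1, -0.2]
width: 0.0768
```

```bash
python3 knob.py
```

```text
t 51.62 pos [0.6842 0.2287 0.162 ] yaw -0.388 F [-0.5  0.1 -0.2] w 0.0768 q [ 0.24  0.6   1.17 -0.03  1.47  0.63]
toolz [-0.092 -0.055 -0.994]
wrist 0.88 [327.0, 248.4] 4090
dark [ 304  212   45   38 1381] [326.4 231.8] [0.6837 0.2279 0.121 ]
```

Emit:
play_rows([
  {"fingers":-0.8,"dx":-1,"dy":-2,"dz":-8,"turn":0},
  {"fingers":-0.8,"dx":0,"dy":0,"dz":-9,"turn":0},
  {"fingers":-0.8,"dx":0,"dy":0,"dz":-9,"turn":0},
  {"fingers":-0.8,"dx":0,"dy":0,"dz":-9,"turn":0},
  {"fingers":-0.8,"dx":0,"dy":0,"dz":-6,"turn":0},
  {"fingers":-0.8,"dx":0,"dy":0,"dz":0,"turn":0},
  {"fingers":-0.8,"dx":0,"dy":0,"dz":0,"turn":0},
])

```text
clock: 52.3
position: [0.6802, 0.225, 0.1155]
ee_rot: [0.037, 0.98, -0.192, -0.042]
contact_force: [0.3, -0.7, 0.3]
width: 0.0768
```

```bash
sed -i 's/d\[250:\]=0/d[300:]=0; d[:,:230]=0; d[:,420:]=0/' knob.py; python3 knob.py
```

```text
t 52.3 pos [0.6802 0.225  0.1155] yaw -0.389 F [ 0.3 -0.7  0.3] w 0.0768 q [ 0.24  0.62  1.25 -0.03  1.38  0.63]
toolz [-0.096 -0.056 -0.994]
wrist 0.91 [327.7, 275.6] 5551
wrist 0.34 [324.1, 325.0] 9317
dark [ 295  243   63   57 2786] [325.8 272.6] [0.6835 0.2272 0.121 ]
```

Emit:
play_rows([
  {"fingers":-0.8,"dx":3,"dy":1.5,"dz":-2,"turn":0},
  {"fingers":-0.8,"dx":0,"dy":0,"dz":0,"turn":0},
  {"fingers":1,"dx":0,"dy":0,"dz":0,"turn":0},
  {"fingers":1,"dx":0,"dy":0,"dz":0,"turn":0},
  {"fingers":1,"dx":0,"dy":0,"dz":0,"turn":0},
  {"fingers":1,"dx":0,"dy":0,"dz":0,"turn":0},
  {"fingers":1,"dx":0,"dy":0,"dz":0,"turn":0},
  {"fingers":1,"dx":0,"dy":0,"dz":0,"turn":0},
  {"fingers":1,"dx":0,"dy":0,"dz":0,"turn":0},
])

```text
clock: 53.15
position: [0.6853, 0.2273, 0.1164]
ee_rot: [0.036, 0.98, -0.191, -0.039]
contact_force: [0.1, -0.1, -0.6]
width: 0.0242
```

```bash
python3 arc.py 0.08 2
```

```text
t 53.15 pos [0.6853 0.2273 0.1164] yaw -0.389 F [ 0.1 -0.1 -0.6] w 0.0242 q [ 0.24  0.63  1.24 -0.03  1.38  0.63]
ang 1.176816999285507 r 0.17525009355873533 swing 1.7201830007144927
[-13.1, 4.9]
[-13.5, 3.8]
```

Emit:
play_rows([
  {"fingers":1,"dx":-0.6,"dy":-1.5,"dz":5,"turn":0},
  {"fingers":1,"dx":-0.6,"dy":-1.5,"dz":6,"turn":0},
  {"fingers":1,"dx":-0.6,"dy":-1.5,"dz":6,"turn":0},
  {"fingers":1,"dx":-0.6,"dy":-1.5,"dz":6,"turn":0},
  {"fingers":1,"dx":-0.6,"dy":-1.5,"dz":5,"turn":0},
  {"fingers":1,"dx":0,"dy":0,"dz":0,"turn":0},
])

```text
clock: 53.65
position: [0.6816, 0.219, 0.1458]
ee_rot: [0.036, 0.98, -0.191, -0.04]
contact_force: [-0.3, 1.5, -2.7]
width: 0.0241
```

```bash
python3 arc.py 0.08 14 0.167
python3 - <<'E'
from h import *
im=get_image("side")
for m in masks_of(im,"latch_knob"): print(m["p"],m["xy"],m["region"].sum())
E
```

```text
t 53.65 pos [0.6816 0.219  0.1458] yaw -0.389 F [-0.3  1.5 -2.7] w 0.0241 q [ 0.23  0.6   1.21 -0.03  1.43  0.62]
ang 1.1782937605222392 r 0.16617927304017285 swing 1.7187062394777606
[-12.2, 5.4]
[-12.9, 3.6]
[-13.1, 2.6]
[-13.3, 1.5]
[-13.3, 0.4]
[-13.3, -0.6]
[-13.2, -1.7]
[-13.1, -2.8]
[-12.8, -3.8]
[-12.5, -4.8]
[-12.0, -5.8]
[-11.5, -6.7]
[-11.0, -7.6]
[-10.3, -8.5]
0.78 [225.6, 351.1] 1140
```

Still holding: width 24.1 mm, the weight shows in Fz, and the knob mask moved up. Swing back.

Emit:
play_rows([
  {"fingers":1,"dx":-12.5,"dy":4.5,"dz":0,"turn":0.08},
  {"fingers":1,"dx":-13,"dy":3.5,"dz":0,"turn":0.08},
  {"fingers":1,"dx":-13,"dy":2.5,"dz":0,"turn":0.08},
  {"fingers":1,"dx":-13.5,"dy":1.5,"dz":0,"turn":0.08},
  {"fingers":1,"dx":-13.5,"dy":0.5,"dz":0,"turn":0.08},
  {"fingers":1,"dx":-13.5,"dy":-0.5,"dz":0,"turn":0.08},
  {"fingers":1,"dx":-13,"dy":-1.5,"dz":0,"turn":0.08},
  {"fingers":1,"dx":-13,"dy":-3,"dz":0,"turn":0.08},
  {"fingers":1,"dx":-13,"dy":-4,"dz":0,"turn":0.08},
])

```text
clock: 54.5
position: [0.5626, 0.2245, 0.1415]
ee_rot: [0.045, 0.982, 0.182, -0.024]
contact_force: [0.8, -0.7, -2.4]
width: 0.024
```

```bash
python3 arc.py 0.08 10 0.167
```

```text
t 54.5 pos [0.5626 0.2245 0.1415] yaw 0.364 F [ 0.8 -0.7 -2.4] w 0.024 q [ 0.31  0.42  1.54 -0.09  1.24 -0.02]
ang 1.9063425442959958 r 0.16836826430179228 swing 0.990657455704004
[-12.0, -6.2]
[-12.0, -5.9]
[-11.5, -6.8]
[-10.9, -7.7]
[-10.3, -8.6]
[-9.5, -9.4]
[-8.8, -10.1]
[-7.9, -10.8]
[-7.0, -11.3]
[-6.1, -11.9]
```

Emit:
play_rows([
  {"fingers":1,"dx":-12,"dy":-5.5,"dz":1,"turn":0.08},
  {"fingers":1,"dx":-12,"dy":-6,"dz":1,"turn":0.08},
  {"fingers":1,"dx":-11.5,"dy":-7,"dz":1,"turn":0.08},
  {"fingers":1,"dx":-11,"dy":-7.5,"dz":1,"turn":0.08},
  {"fingers":1,"dx":-10.5,"dy":-8.5,"dz":1,"turn":0.08},
  {"fingers":1,"dx":-9.5,"dy":-9.5,"dz":1,"turn":0.08},
  {"fingers":1,"dx":-9,"dy":-10,"dz":0,"turn":0.08},
  {"fingers":1,"dx":0,"dy":0,"dz":0,"turn":0},
])

```text
clock: 55.17
position: [0.4825, 0.1637, 0.1463]
ee_rot: [0.056, 0.885, 0.463, -0.01]
contact_force: [-0.5, -2.4, -3.6]
width: 0.0235
```

```bash
python3 arc.py 0.05 10 0.167; python3 -c "
from h import *
tz(get_state())"
```

```text
t 55.17 pos [0.4825 0.1637 0.1463] yaw 0.961 F [-0.5 -2.4 -3.6] w 0.0235 q [ 0.27  0.26  1.79 -0.13  1.09 -0.64]
ang 2.5144257788034787 r 0.16737736135823506 swing 0.38257422119652107
[-4.4, -7.1]
[-4.4, -7.1]
[-4.0, -7.3]
[-3.6, -7.5]
[-3.3, -7.7]
[-2.9, -7.8]
[-2.5, -8.0]
[-2.1, -8.1]
[-1.7, -8.2]
[-1.3, -8.3]
toolz [ 0.034 -0.108 -0.994]
```

Emit:
play_rows([
  {"fingers":1,"dx":-4.5,"dy":-7,"dz":0.5,"turn":0.05},
  {"fingers":1,"dx":-4.5,"dy":-7,"dz":0.5,"turn":0.05},
  {"fingers":1,"dx":-4,"dy":-7.5,"dz":0.5,"turn":0.05},
  {"fingers":1,"dx":-3.5,"dy":-7.5,"dz":0,"turn":0.05},
  {"fingers":1,"dx":-3.5,"dy":-7.5,"dz":0,"turn":0.05},
  {"fingers":1,"dx":-3,"dy":-7.5,"dz":0,"turn":0.05},
  {"fingers":1,"dx":0,"dy":0,"dz":0,"turn":0},
])

```text
clock: 55.75
position: [0.4591, 0.1165, 0.1479]
ee_rot: [0.058, 0.803, 0.593, -0.001]
contact_force: [0.4, -1.3, -3.0]
width: 0.0237
```

```bash
python3 arc.py 0.03 3 0.167
```

```text
t 55.75 pos [0.4591 0.1165 0.1479] yaw 1.269 F [ 0.4 -1.3 -3. ] w 0.0237 q [ 0.18  0.19  1.89 -0.12  1.02 -1.03]
ang 2.8307430971080265 r 0.1668506086717392 swing 0.06625690289197328
[-1.6, -4.7]
[-1.3, -4.8]
[-1.2, -4.9]
```

Emit:
play_rows([
  {"fingers":1,"dx":-1.5,"dy":-4,"dz":0,"turn":0.03},
  {"fingers":1,"dx":-1.5,"dy":-4,"dz":0,"turn":0.02},
  {"fingers":1,"dx":-1,"dy":-3,"dz":0,"turn":0},
  {"fingers":1,"dx":0,"dy":0,"dz":0,"turn":0},
  {"fingers":1,"dx":0,"dy":0,"dz":0,"turn":0},
])

```text
clock: 56.17
position: [0.4565, 0.1069, 0.1482]
ee_rot: [0.057, 0.79, 0.611, 0.002]
contact_force: [0.8, 1.2, -2.5]
width: 0.024
```

```bash
python3 arc.py 0.03 1 0.167
```

```text
t 56.17 pos [0.4565 0.1069 0.1482] yaw 1.313 F [ 0.8  1.2 -2.5] w 0.024 q [ 0.16  0.17  1.91 -0.12  1.01 -1.1 ]
ang 2.8905672373991576 r 0.1666959260835183 swing 0.006432762600842246
[-1.5, -4.8]
```

Emit:
play_rows([
  {"fingers":1,"dx":-0.5,"dy":-1.5,"dz":0,"turn":0},
  {"fingers":1,"dx":-0.5,"dy":-1.5,"dz":0,"turn":0},
  {"fingers":1,"dx":-1.5,"dy":0.4,"dz":-5,"turn":0},
  {"fingers":1,"dx":-1.5,"dy":0.4,"dz":-5,"turn":0},
  {"fingers":1,"dx":0,"dy":0,"dz":0,"turn":0},
])

```text
clock: 56.58
position: [0.4516, 0.1057, 0.1372]
ee_rot: [0.056, 0.79, 0.61, 0.002]
contact_force: [1.5, -0.7, -2.3]
width: 0.0241
```

```bash
python3 arc.py 0.03 1 0.167;python3 -c "
from h import *
tz(get_state())"
```

```text
t 56.58 pos [0.4516 0.1057 0.1372] yaw 1.311 F [ 1.5 -0.7 -2.3] w 0.0241 q [ 0.15  0.18  1.93 -0.12  0.98 -1.1 ]
ang 2.9044789116771077 r 0.17115032654628812 swing -0.007478911677107902
[2.9, -5.9]
toolz [ 0.071 -0.087 -0.994]
```

Emit:
play_rows([
  {"fingers":1,"dx":-1.2,"dy":0,"dz":-4,"turn":0},
  {"fingers":1,"dx":-1.2,"dy":0,"dz":-4,"turn":0},
  {"fingers":1,"dx":-1,"dy":0,"dz":-4,"turn":0},
  {"fingers":1,"dx":0,"dy":0,"dz":0,"turn":0},
])

```text
clock: 56.92
position: [0.4476, 0.1057, 0.1237]
ee_rot: [0.056, 0.791, 0.61, 0.001]
contact_force: [-1.0, -0.4, -1.5]
width: 0.0239
```

Emit:
play_rows([
  {"fingers":1,"dx":-1,"dy":0,"dz":-3,"turn":0},
  {"fingers":1,"dx":-0.5,"dy":0,"dz":-2.5,"turn":0},
  {"fingers":1,"dx":0,"dy":0,"dz":0,"turn":0},
  {"fingers":-0.4,"dx":0,"dy":0,"dz":0,"turn":0},
  {"fingers":-0.4,"dx":0,"dy":0,"dz":0,"turn":0},
  {"fingers":-0.6,"dx":0,"dy":0,"dz":0,"turn":0},
  {"fingers":-0.6,"dx":0,"dy":0,"dz":10,"turn":0},
  {"fingers":-0.6,"dx":0,"dy":0,"dz":15,"turn":0},
  {"fingers":-0.6,"dx":0,"dy":0,"dz":20,"turn":0},
  {"fingers":-0.6,"dx":0,"dy":0,"dz":20,"turn":0},
  {"fingers":-0.6,"dx":0,"dy":-10,"dz":15,"turn":0},
  {"fingers":-0.6,"dx":0,"dy":-20,"dz":10,"turn":0},
  {"fingers":-0.6,"dx":0,"dy":-20,"dz":5,"turn":0},
  {"fingers":-0.6,"dx":0,"dy":-20,"dz":0,"turn":0},
  {"fingers":-0.6,"dx":0,"dy":-20,"dz":0,"turn":0},
  {"fingers":-0.6,"dx":0,"dy":-20,"dz":0,"turn":0},
  {"fingers":-0.6,"dx":0,"dy":-20,"dz":0,"turn":0},
  {"fingers":-0.6,"dx":0,"dy":-10,"dz":0,"turn":0},
  {"fingers":-0.6,"dx":0,"dy":0,"dz":0,"turn":0},
])

```text
clock: 58.5
position: [0.4477, -0.0406, 0.2201]
ee_rot: [0.059, 0.789, 0.611, 0.002]
contact_force: [-0.7, -0.2, -1.1]
width: 0.0681
```

Run:
```python
from h import *
s=get_state(); brief(s)
b=get_image("side"); a=get_image("scene")
for n,im in (("side",b),("scene",a)):
  for m in masks_of(im,"latch_knob"): print(n,m["p"],m["xy"],m["region"].sum())
A=cv2.resize(b["pixels"][275:400,225:390,::-1],None,fx=3.4,fy=3.4,interpolation=cv2.INTER_CUBIC); B=cv2.resize(a["pixels"][165:280,375:455,::-1],(235,A.shape[0]),interpolation=cv2.INTER_CUBIC); cv2.imwrite("pics/c30.png",np.hstack([A,B]))
```

```text
t 58.5 pos [ 0.4477 -0.0406  0.2201] yaw 1.314 F [-0.7 -0.2 -1.1] w 0.0681 q [-0.19  0.06  1.84 -0.08  1.15 -1.47]
side 0.8 [324.4, 340.8] 1510
scene 0.79 [422.9, 197.5] 405
```

View pics/c30.png

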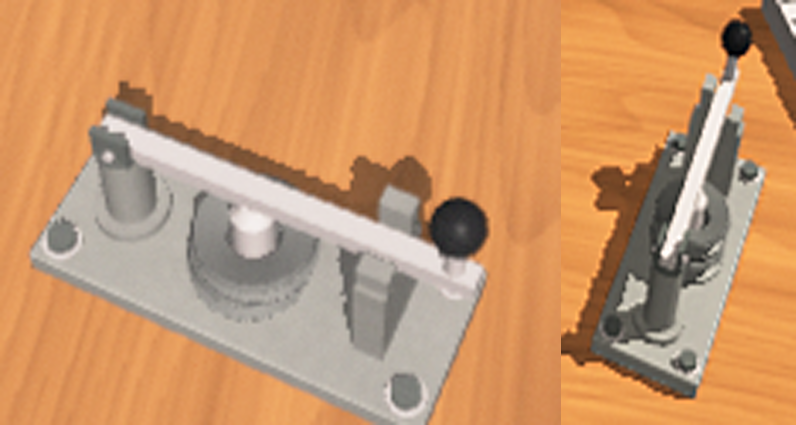

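The bar lies between the lip and the stop with the four-washer pack under it. I'll compare the knob's pixels with the start pictures to confirm it is fully dropped, and check that the other things haven't moved.

Run:
```python
from h import *
def blob(p,x0,y0,x1,y1):
    g=p[y0:y1,x0:x1].max(2)<75; n,l,st,c=cv2.connectedComponentsWithStats(g.astype(np.uint8)); i=1+st[1:,4].argmax(); return (c[i]+[x0,y0]).round(2),st[i][:4]
for n,box in (("side",(345,328,376,356)),("scene",(425,165,445,185))):
    im=get_image(n); p0=cv2.resize(cv2.imread(f"pics/{n}0.png"),(640,400),interpolation=cv2.INTER_AREA)
    print(n,blob(p0,*box),blob(im["pixels"],*box))
    d=np.abs(p0[...,::-1].astype(int)-im["pixels"]).max(2)>60
    for m in masks_of(im,"vee_block")[:1]: print("vee",m["xy"])
```

```text
side (array([358.55, 342.8 ]), array([ 6,  7, 16, 17], dtype=int32)) (array([359.17, 341.48]), array([ 6,  5, 17, 17], dtype=int32))
vee [379.4, 216.4]
scene (array([435.51, 175.18]), array([ 6,  6, 10, 10], dtype=int32)) (array([434.41, 174.97]), array([ 5,  6, 10, 10], dtype=int32))
vee [293.8, 186.8]
```

Run:
```python
from h import *
for n,box in (("scene",(284,174,308,202)),("side",(355,200,390,235))):
    im=get_image(n); K=np.array([[.4495,.1061,.125]])
    b=proj(im,K); print(n,"dy-1mm",(proj(im,K+[[0,-.001,0]])-b).round(2),"dz+1mm",(proj(im,K+[[0,0,.001]])-b).round(2))
    p0=cv2.resize(cv2.imread(f"pics/{n}0.png"),(640,400),interpolation=cv2.INTER_AREA)
    x0,y0,x1,y1=box; r=cv2.matchTemplate(im["pixels"][y0-10:y1+10,x0-10:x1+10,::-1].copy(),p0[y0:y1,x0:x1],cv2.TM_CCOEFF_NORMED); print("vee",cv2.minMaxLoc(r)[1],np.array(cv2.minMaxLoc(r)[3])-10)
```

```text
scene dy-1mm [[-0.41 -0.06]] dz+1mm [[ 0.07 -0.3 ]]
vee 0.9668439626693726 [0 0]
side dy-1mm [[ 0.09 -0.6 ]] dz+1mm [[ 0.04 -0.33]]
vee 0.26346468925476074 [-2 -4]
```

The knob's shift fits about 2.4 mm toward the stop, within the notch's play, and no rise, so the bar is fully down. The vee block matches its start position in the scene view. Handing in.

```bash
python3 -c "
from rig import *
print(sign_off())"
```

```text
the job is handed in; nothing more can be done
None
```

The spring pack is made up and the latch bar is back down in its notch. I handed it in at about 59 s on the robot's clock.

- **Latch:** I lifted the bar out of the keeper, swung it about 1.7 rad clear, and brought it back over the lip once the pack was built.
- **Stack:** All four grey washers on the bench are on the arbor, in the order dome up, down, up, down. None needed flipping. I left the orange and purple look-alikes alone.

**Last checks**
- **Stack height:** The outline of the pack in the scene camera matches a four-high stack.
- **Bar position:** The final picture shows the bar between the lip and the stop. The knob's pixel shift from the start fits about 2.4 mm of sideways play in the notch and no rise.
- **Vee block:** In the scene picture it matches its start position. The same comparison in the side picture failed (score 0.26). I assumed the arm was in the way there and did not confirm it.
- **Dome directions:** I read these from shading before stacking and did not check them again from close up afterwards.

**Problems on the way**
- **First knob grip:** It landed off the ball's centre, so I opened and gripped again.
- **Tool tilt:** The tool tilted by up to about 10° during fast moves. I worked around it with a half turn and slower steps.

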